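# Hang the screwdriver on the sprung tool support of the pump test bench

## Task

Hang the screwdriver on the sprung tool support: take the support's rubber grip, pull the snap hook down, bring it sideways under the screwdriver's hanger bail until the bail snaps in past the gate, then ease it up so that the support lifts the screwdriver out of its parking socket. Find by feel the height at which the support carries the screwdriver by itself and only then let go: it must stay floating there without rising or sinking, clear of the socket. Never let the hook fly up, do not ram the screwdriver, and leave the things lying about alone.

Things in the scene. Friction and masses are not known exactly. Their poses are not given: they have to be found in the camera images.
- post_foot (a point): The sprung tool support, bolted to the bed: black foot 150 x 110 mm, upright chrome post 30 mm in diameter and 414 mm high, far from the robot. On the post rides an aluminium carriage, pushed up by a spring strut behind the post. This point lies on the post's axis at the bed (z = 0).
- lift (a joint): Carriage and boom height: 0 = fully up (boom axis 345 mm above the bed), grows in m as it is pulled straight down the post, stop at 0.175. The spring pulls up about 5 N at 0 and steadily more the farther down (about 10 N at the bottom), with light friction (0.2 N). Left unloaded it springs back to 0; with the screwdriver on, it balances somewhere on the way up, higher for a lighter one.
- boom: Level aluminium tube, 20 mm in diameter, sticking out from the post at the carriage and swivelling freely about the post (1.1 rad either way), with the hook under it and the rubber grip at its end. Origin on the post's axis at the tube's height. Its x axis points from hook to post (the tube runs to -x, towards the robot), z up; the hook's mouth opens to its -y side.
- grip (a point): Middle of the ribbed black rubber grip at the boom's free end: a level cylinder lying along the boom, 26 mm in diameter, 92 mm long, 270 mm from the post's axis, at boom axis height. Free above and on both sides; it turns with the boom (same axes as the boom).
- hook_seat (a point): Where a hung bail bar's centre rests in the steel snap hook: 200 mm from the post's axis, 60 mm below the boom's axis; axes as the boom. 8 mm wire in the boom's y-z plane: shank's inner face 11 mm to +y, tip 18 mm to -y, tip top 18 mm above, lowest steel 12 mm below. A bar enters from -y about 24 mm above this point, over the tip, pushing the gate in, and drops into the bowl as the hook rises.
- gate (a joint): The hook's sprung gate, a 4 mm steel finger hinged at the shank 42 mm above the seat, reaching slantwise down to the inside of the tip: 0 = shut, grows in rad as it is pushed in (up to 0.75). Pushing a bar through takes 2 to 4 N sideways; it snaps shut over the bar once the bar lies in the bowl.
- driver: Straight screwdriver standing nose down in its parking socket (it can tip up to 0.1 rad there): black ribbed body 44 mm in diameter, 70 mm high, steel nose 28 mm. Its weight (under 1 kg) depends on what is fitted. Origin at the nose's lower end, z up; bail in its x-z plane. Socket: dark steel block 70 x 64 mm, 34 mm high, nose 22 mm deep in it, set on the hook's arc, on the side the mouth faces.
- bail_bar (a point): Middle of the top bar of the steel bail on the screwdriver's top end: an arch of 7 mm wire, 40 mm wide between its legs' centres with a flat top 14 mm long, level, running roughly towards the post (along its own x). This point is 42 mm above the top of the body, 134 mm above the nose end. The arch is open under the bar.
- driver_nose (a point): Lower end of the screwdriver's nose, on its axis (12 mm above the bed when parked; clear of the socket once above 34 mm).
- end_cover: Bystander: open aluminium cup 80 mm in diameter, 55 mm high. Origin under its centre.
- spanner: Bystander: steel spanner 170 mm long lying on the bed.
- clamp_strap: Bystander: black steel clamp strap 110 x 34 x 16 mm with a nut and stud on it, 46 mm high in all. Origin under its centre.
- fittings_tray: Bystander: low dark steel tray 120 x 160 x 40 mm with brass fittings in it. Origin under its centre.
There are look-alikes about, which are no part of the job. Leave any green or red look-alike of the driver alone.

How it is judged:
On the way, in this order (a step that is already met when the one before it is completed fails the run):
1. the hook has been pulled down by hand to the bail's height (value of joint lift above 0.125 m and (contact force between boom and the fingers above 1 N or contact force between boom and the arm above 1 N)), for 0.1 s.
2. the bail bar lies in the hook's bowl and the gate has snapped shut behind it (y of bail_bar in the frame of hook_seat between -0.009 and 0.009 m and x of bail_bar in the frame of hook_seat between -0.018 and 0.018 m and z of bail_bar in the frame of hook_seat between -0.006 and 0.008 m and value of joint gate below 0.1 rad), for 0.2 s.
At the end, for the whole second after the job is handed in: The screwdriver hangs by its bail bar in the hook's bowl (bar within 9 mm of the seat), the gate shut (below 0.1 rad), its nose clear above the socket (higher than 35 mm above the bed), upright within 0.25 rad and at rest, carried by the support alone (all of step 2 and height (world z) of driver_nose above 0.035 m and angle between driver's own z axis and vertical below 0.25 rad and velocity of joint lift between -0.03 and 0.03 m/s and linear speed of driver below 0.05 m/s); the robot touches nothing.
It fails at once if the hook flies up (faster than 0.25 m/s) (velocity of joint lift below -0.25 m/s).
It fails at once if let go with the screwdriver on the hook before it is in balance: the support rises or sinks by itself faster than 0.03 m/s (distance between bail_bar and hook_seat below 0.02 m and height (world z) of driver_nose above 0.016 m and contact force between boom and the arm below 0.05 N and contact force between boom and the fingers below 0.05 N and (velocity of joint lift above 0.03 m/s or velocity of joint lift below -0.03 m/s)).
It fails at once if the hook rams or presses the screwdriver with more than 20 N (contact force between boom and driver above 20 N).
It fails at once if the screwdriver is tipped over (more than 0.5 rad) (angle between driver's own z axis and vertical above 0.5 rad).
It fails at once if a bystander is moved by more than 20 mm (distance of any of end_cover, spanner, clamp_strap, fittings_tray from where it was at the start of the episode above 0.02 m).
It also fails if it takes over 69 s, if anything falls off the work surface, if the arm or the gripper's body presses on something with over 40 N, if the wrist force passes 120 N, or if a joint passes its speed limit or range.

## Robot

A 6-joint arm with a two-finger parallel gripper is mounted at the origin on the work surface. World frame = base frame: x ahead of the robot, y to its left, z up, the work surface at z = 0. Lengths are in m, angles in rad, forces in N, time in s.
With the tool pointing down it reaches from about 0.275 to 0.75 m from the base axis. Payload 10.2 kg.
Tool frame: the origin (TCP) lies on the centre line of the jaws, within the pads' length; the fingertips stand 25 mm ahead of it and the grasp point (between the pads) lies 6 mm ahead of it (tcp_to_tips is the distance from the TCP to the fingertips, in m); z points along the fingers, x is the direction in which the jaws open and shut, and the axes are right-handed (so a half turn about z gives the same grasp; the last joint's range is limited). The gripper opens to 85 mm and grips with 20 to 120 N. Pads are 22 mm wide; open, the fingers measure 114 mm over their backs; the gripper's body (76 mm by 85 mm) begins 54 mm behind the grasp point. The pads swing forward as they close: fully open they stand 13 mm farther back than shut.
Start: joints at [0.924, 0.313, 1.498, -0, 1.331, -0.223], TCP at [0.216, 0.479, 0.256] pointing down, gripper open.
Joint ranges: [-2.94, 2.94], [-0.97, 2.17], [0.19, 2.56], [-1.23, 4.37], [0.02, 3.11], [-2.88, 2.88]. Speed limits (rad/s): [2.39, 2.39, 3.01, 3.14, 3.14, 3.14].

## Interface

Orientations are given as a 3x3 rotation matrix whose columns are the frame's x, y, z axes.
In Python, from station import sense, grab_frame, calibration, close_job, masks_of, tcp_to_tips gives the robot as it stands.
- The arm moves only by the shell command python3 -m creep 'ROWS'. ROWS is JSON, a list of rows, each an object of numbers: "dx", "dy", "dz": the shift along the tool's x, y, z in cm; "turn": the turn about the tool's z in rad; "hand": the finger opening in cm, from 0 to 8.54. A call has 1 to 20 rows; each row shifts and turns the commanded pose from where the row before left it, along the tool's axes as they then stand; what a row does not reach is not made up. A row lasts 1/12 s, in which the tool goes at most 41.7 mm and 7.16 degrees, less where a joint would pass 70% of its speed; a pose out of reach is approached as far as the arm can. A call is refused whole if a number of a shift passes 4.17 or a number of a turn 0.125, either way. A call with a gripper value outside its range is refused whole. The fingers move at their own pace and stop on an object; the grip force is fixed at half the most. Time passes only in rows, so rows that do not move let the fingers close. It gives the time, the measured TCP pose, the force and the opening at its end, in the units of the state.
- sense(): the state, without advancing time (a new reading comes with each control period).
- grab_frame(name): name is "side" or "top"; returns (picture, depth): 480x640x3 uint8, red, green, blue; 480x640 float32, m along the optical axis (not along the pixel's ray), 0 where there is no reading.
- calibration(name): a dict with "fovy" (degrees; the focal length in pixels is half the picture's height over the tangent of half this angle, whatever the lens; pixels are square), "cx", "cy" (the principal point, pixels), "T" (4x4, takes a point from camera to world coordinates). Camera axes: x right, y down, z forward; pixel columns grow to the right and rows downward; lengths in m; the calibration is good to about 2 mm. A picture is of the moment at which its call begins. calibration takes no time and is no camera call.
- close_job(): hands the job in, once; it reports no verdict.
Trained networks look in the newest picture that a camera, given by its name, has taken for a name from the list of things; names that differ only in an ending like _2 or _b are one class to them, and where a whole thing is asked for, a point or a joint stands for the part that bears it (a point fixed in the world has none). Each returns a list of dicts, best first, with "conf" (0 to 1); they miss things now and then, are a little off and sometimes report something else, mostly with a low value. They report only what shows in the picture. A call takes as long as a camera call. They do not tell look-alikes from the thing itself.
- masks_of(camera, query): "pixels" (480x640 bool, what is visible of it) and "box" ([left, top, width, height] in pixels, round what is visible of it).
The state is a dict: "time": time; "joints": joint angles; "qd": joint speeds; "joint_efforts": joint torques, N m; "ee_pos": TCP position; "ee_rot": TCP orientation; "ft_force": force on the tool from outside, world axes, zero at the start; "torque": the same for the moment, N m; "gripper_width": opening from 0.0 (shut) to 1.0 (fully open).
Only numpy, scipy, OpenCV 4.12 (cv2) and the standard library are available. Lean on these libraries where they do the work, as an engineer would, in place of code of your own. Each camera call takes 0.05 s, during which the arm holds its last target.

## Working session

There is one attempt and no reset: what is moved stays moved. The work goes in short steps, Python scripts to look and compute and a shell command to move; the robot and the scene stay as the last step left them, time stands still between calls to the robot, and variables do not carry over. Pictures are saved under pics/ and viewed, and the job is handed in when it is done.

```bash
ls; mkdir -p pics; cat > h.py <<'E'
import numpy as np, cv2
from station import *
def K(n):
    c=calibration(n); f=240/np.tan(np.radians(c['fovy'])/2); return f,c['cx'],c['cy'],np.array(c['T'])
def cloud(n,d):
    f,cx,cy,T=K(n); v,u=np.mgrid[0:480,0:640]
    P=np.stack([(u-cx)/f*d,(v-cy)/f*d,d],-1)@T[:3,:3].T+T[:3,3]
    P[d<=0]=np.nan; return P
def proj(n,p):
    f,cx,cy,T=K(n); q=T[:3,:3].T@(np.array(p)-T[:3,3]); return q[0]/q[2]*f+cx,q[1]/q[2]*f+cy
E
python3 - <<'E'
from h import *
s=sense(); print(s)
for n in ['side','top']:
    p,d=grab_frame(n); cv2.imwrite(f'pics/{n}0.png',p[:,:,::-1]); np.save(f'{n}0.npy',d)
    print(n,K(n))
    for q in ['driver','grip','boom','bail_bar','post_foot','hook_seat']:
        for m in masks_of(n,q)[:4]: print(n,q,round(m['conf'],2),m['box'])
E
```

```text
pics
{'time': 0.0, 'joints': array([ 9.23616743e-01,  3.13436588e-01,  1.49847467e+00, -4.64559555e-07,
        1.33100405e+00, -2.23416741e-01]), 'qd': array([ 0.00132505, -0.00053799, -0.00156548,  0.0010324 ,  0.00028349,
       -0.00163368]), 'joint_efforts': array([ 2.39115097e-04, -4.12262857e+01, -2.59746569e+01, -2.10479520e-04,
        4.18774463e-03, -1.16462087e-05]), 'ee_pos': array([0.21574709, 0.47835746, 0.25572777]), 'ee_rot': array([[ 4.11192753e-01,  9.11548070e-01, -7.97120199e-04],
       [ 9.11547506e-01, -4.11193421e-01, -1.05547013e-03],
       [-1.28988235e-03, -2.92611260e-04, -9.99999125e-01]]), 'ft_force': array([ 0.15513766,  0.09040327, -0.30891882]), 'torque': array([-0.0014576 ,  0.01991616,  0.02385144]), 'gripper_width': 1.0017197961128623}
side (np.float64(446.5786179947551), 321.18327847906477, 242.77085866241893, array([[ 0.918723  , -0.19494207,  0.34343215,  0.22230291],
       [-0.39449115, -0.49273922,  0.77561898, -0.74071997],
       [ 0.01802172, -0.84805994, -0.52959377,  0.74476429],
       [ 0.        ,  0.        ,  0.        ,  1.      
[... 655 characters left out ...]
41862,  0.08065468,  0.46039235],
       [-0.99955086,  0.02402172, -0.01791752,  0.03743989],
       [ 0.01591588, -0.08107342, -0.99658105,  1.39393919],
       [ 0.        ,  0.        ,  0.        ,  1.        ]]))
top driver 0.88 [277.7, 206.9, 19.2, 21.2]
top driver 0.82 [347.5, 219.8, 17.2, 17.0]
top driver 0.71 [350.7, 176.7, 19.2, 21.5]
top grip 0.82 [228.3, 121.3, 25.7, 155.7]
top grip 0.43 [281.5, 287.5, 26.4, 47.2]
top boom 0.81 [226.2, 118.8, 26.8, 154.6]
top bail_bar 0.79 [280.3, 205.3, 16.6, 21.4]
top bail_bar 0.66 [343.8, 173.0, 24.1, 22.6]
top bail_bar 0.53 [346.9, 215.1, 19.4, 21.4]
top post_foot 0.73 [212.5, 88.2, 70.5, 188.8]
top hook_seat 0.57 [224.7, 118.0, 29.9, 155.0]
```

View pics/side0.png

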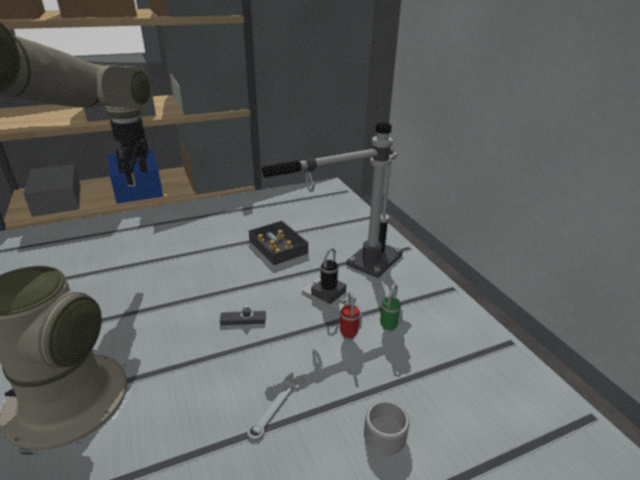

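View pics/top0.png

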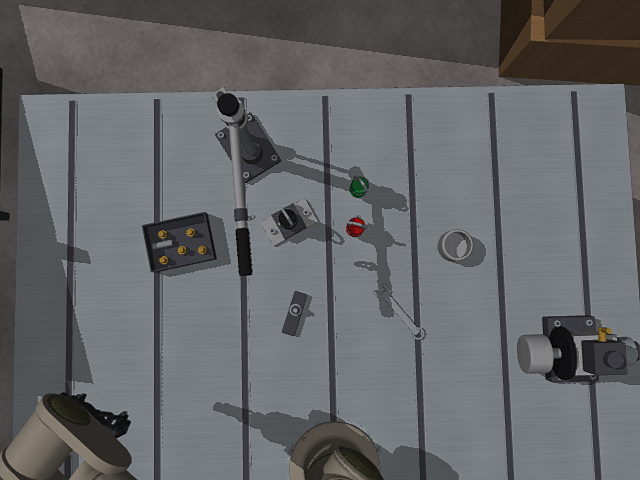

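```bash
python3 - <<'E'
import cv2
a=cv2.imread('pics/side0.png')[120:350,240:430]; b=cv2.imread('pics/top0.png')[90:290,200:400]
cv2.imwrite('pics/c.png',cv2.hconcat([cv2.resize(a,(400,484),interpolation=cv2.INTER_CUBIC),cv2.resize(b,(400,484),interpolation=cv2.INTER_CUBIC)]))
E
```

```text
(no output)
```

View pics/c.png

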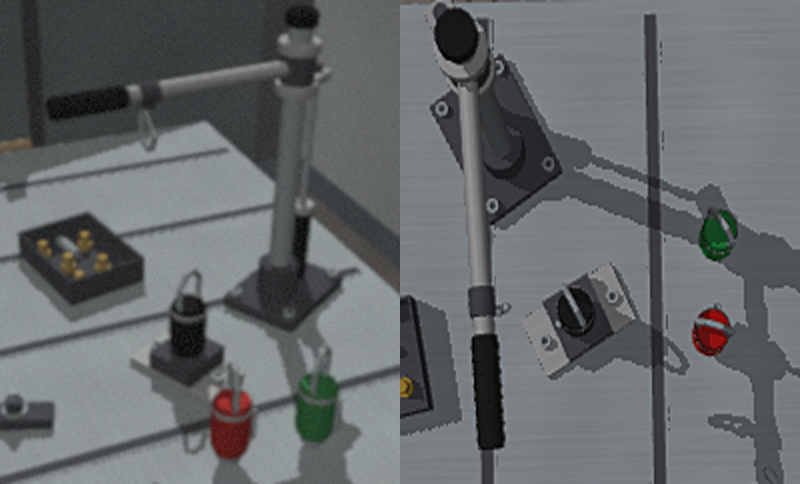

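Three candidates: black in a socket block (side 329,275; top 288,217), red (350,322; 356,227) and green (390,312; 359,187). The enlarged crop confirms that the black one, standing in a dark block on the boom's mouth side, is the driver. The boom runs in the top view from the post cap (229,105) to the grip end (245,273). Next I measure these.

```bash
python3 - <<'E'
from h import *
D={n:np.load(n+'0.npy') for n in('top','side')}; C={n:cloud(n,D[n]) for n in D}
t=C['top']; s=C['side']
np.set_printoptions(precision=3,suppress=True)
# grip+boom from top: centreline rows
m=masks_of('top','boom') if 0 else None
for v in range(110,276,6):
    r=t[v,222:262]; k=np.where(r[:,2]>0.33)[0]
    if len(k): 
        c=r[k]; print(v,k.min()+222,k.max()+222,c.mean(0),c[:,2].max())
# post cap
b=t[90:125,215:245].reshape(-1,3); b=b[b[:,2]>0.40]; print('cap',len(b),b.mean(0),b.min(0),b.max(0))
# driver top region
b=t[200:232,270:312]; 
for lo,hi in((.13,.16),(.09,.115),(.03,.04)):
    q=b[(b[...,2]>lo)&(b[...,2]<hi)]; print(lo,len(q),np.median(q,0) if len(q) else '', q.min(0),q.max(0))
b=s[245:305,312:348]
for lo,hi in((.125,.155),(.135,.155),(.11,.125),(.09,.107),(.04,.09)):
    q=b[(b[...,2]>lo)&(b[...,2]<hi)&(b[...,0]<0.75)]; 
    if len(q):print('side',lo,len(q),np.median(q,0), q.min(0),q.max(0))
# hook from side
b=s[165:195,300:318].reshape(-1,3); b=b[(b[:,2]>.25)&(b[:,2]<.34)&(b[:,0]<.8)]; print('hook',len(b),b[::6])
E
```

```text
110 222 244 [0.785 0.182 0.401] 0.41871985191556516
116 222 244 [0.782 0.186 0.376] 0.3811789178639384
122 225 242 [0.774 0.187 0.364] 0.37603519915918304
128 229 239 [0.766 0.188 0.351] 0.35691230784301364
134 230 239 [0.753 0.187 0.354] 0.3556249012286472
140 230 239 [0.741 0.187 0.353] 0.3568636677865755
146 231 240 [0.73  0.185 0.353] 0.3562300392680493
152 231 240 [0.718 0.185 0.352] 0.3600029151009121
158 232 241 [0.706 0.183 0.353] 0.3585890513349521
164 232 241 [0.694 0.184 0.353] 0.3563608442166364
170 233 242 [0.682 0.182 0.353] 0.357493229651378
176 233 242 [0.67  0.182 0.353] 0.3556095175370668
182 233 243 [0.659 0.181 0.352] 0.35676298513579274
188 234 243 [0.647 0.18  0.353] 0.3567136768121333
194 234 244 [0.635 0.18  0.352] 0.3571899522406239
200 235 244 [0.623 0.179 0.352] 0.35810543250300575
206 235 245 [0.612 0.178 0.352] 0.3572780272402565
212 234 247 [0.6   0.177 0.353] 0.35917701853704864
218 235 247 [0.588 0.176 0.355] 0.35880896754550395
224 237 246 [0.577 0.176 0.352] 0.35503051043864087
230 236 248 [0.565 0.174 0.354] 0.35916597555732066
236 236 249 [0.553 0.
[... 839 characters left out ...]
.09 177 [0.617 0.089 0.102] [ 0.595 -0.048  0.09 ] [0.638 0.119 0.107]
side 0.04 280 [0.609 0.083 0.067] [0.595 0.074 0.04 ] [0.64  0.125 0.09 ]
hook 151 [[0.605 0.168 0.339]
 [0.59  0.168 0.339]
 [0.572 0.168 0.339]
 [0.596 0.171 0.334]
 [0.589 0.179 0.33 ]
 [0.602 0.174 0.33 ]
 [0.596 0.171 0.329]
 [0.592 0.193 0.316]
 [0.594 0.191 0.314]
 [0.596 0.19  0.311]
 [0.598 0.19  0.308]
 [0.599 0.191 0.305]
 [0.599 0.191 0.302]
 [0.596 0.171 0.309]
 [0.598 0.169 0.307]
 [0.593 0.189 0.294]
 [0.594 0.191 0.29 ]
 [0.591 0.191 0.288]
 [0.597 0.155 0.302]
 [0.595 0.156 0.3  ]
 [0.596 0.159 0.295]
 [0.595 0.167 0.29 ]
 [0.596 0.177 0.283]
 [0.596 0.183 0.277]
 [0.593 0.171 0.28 ]
 [0.597 0.167 0.279]]
```

```bash
python3 - <<'E'
import cv2
a=cv2.imread('pics/side0.png')[240:310,300:360]; b=cv2.imread('pics/top0.png')[190:245,255:320]
cv2.imwrite('pics/c2.png',cv2.hconcat([cv2.resize(a,(400,467),interpolation=0),cv2.resize(b,(400,467),interpolation=0)]))
E
```

```text
(no output)
```

View pics/c2.png

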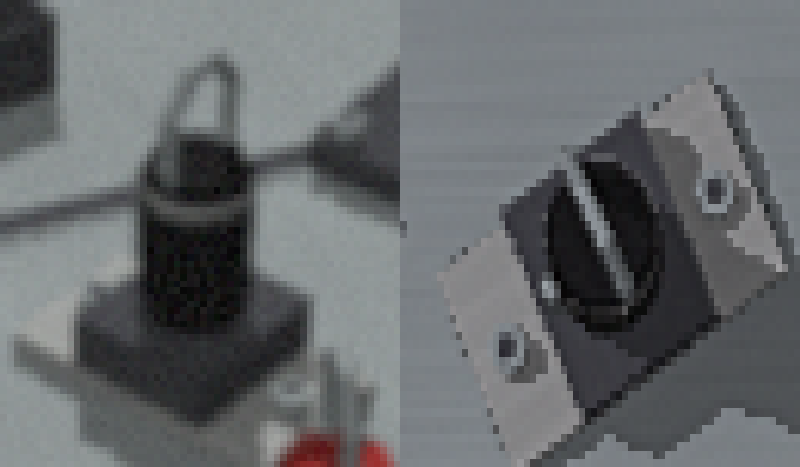

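The driver is the black one: bail bar about (0.617, 0.098, 0.146), 0.200 m from the post axis at about (0.795, 0.190), which matches the description. The grip is at about (0.526, 0.173, 0.345). The boom now lies at 0.063 rad and the bail at 0.477 rad. First I rise and turn.

```bash
python3 -m creep '[{"dz":-3,"turn":-0.12},{"dz":-3,"turn":-0.12},{"dz":-3,"turn":-0.12},{"dz":-3,"turn":-0.127},{"dz":-3},{"dz":-3},{}]' || python3 -m creep '[{"dz":-3,"turn":-0.122},{"dz":-3,"turn":-0.122},{"dz":-3,"turn":-0.122},{"dz":-3,"turn":-0.121},{"dz":-3},{"dz":-3},{}]'; cat > w.py <<'E'
import sys
from h import *
# python3 w.py x y z az : shift needed in tool cm
s=sense(); p=s['ee_pos']; R=s['ee_rot']
np.set_printoptions(precision=4,suppress=True)
print('t',s['time'],p,'az',np.arctan2(R[1,0],R[0,0]),'F',s['ft_force'],'w',s['gripper_width'],'j',s['joints'])
if len(sys.argv)>3:
    t=np.array([float(a) for a in sys.argv[1:4]]); print('tool cm',R.T@(t-p)*100)
E
python3 w.py 0.526 0.173 0.43
```

```text
t 0.7 [0.2159 0.4785 0.2563] az 1.1469881251894927 F [0.3021 0.5713 0.4359] w 1.002979953815055 j [ 0.9236  0.3129  1.4977 -0.      1.331  -0.2234]
tool cm [-15.0998  40.8315 -17.3697]invalid input
invalid input
```

```bash
python3 -m creep '[{"dz":-3,"turn":-0.12,"dx":0,"dy":0,"hand":8.5},{"dz":-3,"turn":-0.12,"dx":0,"dy":0,"hand":8.5},{"dz":-3,"turn":-0.12,"dx":0,"dy":0,"hand":8.5},{"dz":-3,"turn":-0.12,"dx":0,"dy":0,"hand":8.5},{"dz":-3,"turn":0,"dx":0,"dy":0,"hand":8.5},{"dz":-2.4,"turn":0,"dx":0,"dy":0,"hand":8.5}]'; python3 w.py 0.526 0.173 0.43
```

```text
time: 1.2
ee_pos: [0.2158, 0.4784, 0.4328]
ee_rot: [[-0.057, 0.998, 0.001], [0.998, 0.057, 0.002], [0.002, 0.001, -1.0]]
ft_force: [0.5, 0.6, 0.4]
gripper_width: 0.995
t 1.2 [0.2158 0.4784 0.4328] az 1.6276524003949224 F [0.465  0.5548 0.3646] w 0.9952936314152292 j [ 0.9237  0.262   1.1162 -0.      1.7614 -0.704 ]
tool cm [-32.2542  29.2383   0.2644]
```

```bash
python3 -m creep '[{"dx":-2.7,"dy":2.4,"dz":0,"turn":0,"hand":8.5},{"dx":-2.7,"dy":2.4,"dz":0,"turn":0,"hand":8.5},{"dx":-2.7,"dy":2.4,"dz":0,"turn":0,"hand":8.5},{"dx":-2.7,"dy":2.4,"dz":0,"turn":0,"hand":8.5},{"dx":-2.7,"dy":2.4,"dz":0,"turn":0,"hand":8.5},{"dx":-2.7,"dy":2.4,"dz":0,"turn":0,"hand":8.5},{"dx":-2.7,"dy":2.4,"dz":0,"turn":0,"hand":8.5},{"dx":-2.7,"dy":2.4,"dz":0,"turn":0,"hand":8.5},{"dx":-2.7,"dy":2.4,"dz":0,"turn":0,"hand":8.5},{"dx":-2.7,"dy":2.4,"dz":0,"turn":0,"hand":8.5},{"dx":-2.7,"dy":2.6,"dz":0,"turn":0,"hand":8.5},{"dx":-2.5,"dy":2.6,"dz":0,"turn":0,"hand":8.5},{"dx":0,"dy":0,"dz":0,"turn":0,"hand":8.5}]'; python3 w.py 0.526 0.173 0.351
```

```text
time: 2.28
ee_pos: [0.529, 0.1693, 0.4284]
ee_rot: [[-0.051, 0.999, -0.002], [0.999, 0.051, -0.001], [-0.001, -0.002, -1.0]]
ft_force: [0.3, -0.9, -0.3]
gripper_width: 0.994
t 2.2833 [0.529  0.1693 0.4284] az 1.6215858934002307 F [ 0.342  -0.9323 -0.2798] w 0.9936069464441319 j [ 0.0993  0.3408  1.0225 -0.0012  1.7806 -1.5225]
tool cm [ 0.3925 -0.2638  7.7396]
```

```bash
python3 -m creep '[{"dx":0.4,"dy":-0.3,"dz":2,"turn":0,"hand":8.5},{"dx":0,"dy":0,"dz":2,"turn":-0.01,"hand":8.5},{"dx":0,"dy":0,"dz":2,"turn":0,"hand":8.5},{"dx":0,"dy":0,"dz":1.7,"turn":0,"hand":8.5},{"dx":0,"dy":0,"dz":0,"turn":0,"hand":8.5},{"dx":0,"dy":0,"dz":0,"turn":0,"hand":8.5}]'; python3 w.py 0.526 0.173 0.351
python3 - <<'E'
from h import *
p,d=grab_frame('side'); a=p[110:230,220:420,::-1]
q,d=grab_frame('top'); b=q[110:300,180:320,::-1]
cv2.imwrite('pics/g1.png',cv2.hconcat([cv2.resize(a,(450,450)),cv2.resize(b,(340,450))]))
E
```

```text
time: 2.78
ee_pos: [0.5221, 0.1774, 0.3535]
ee_rot: [[-0.066, 0.998, -0.001], [0.998, 0.066, -0.0], [-0.0, -0.001, -1.0]]
ft_force: [0.6, -0.2, 1.1]
gripper_width: 0.995
t 2.7833 [0.5221 0.1774 0.3535] az 1.6371981170287755 F [ 0.5902 -0.2275  1.0925] w 0.994561381078421 j [ 0.1151  0.3275  1.2285 -0.      1.5864 -1.5221]
tool cm [-0.4681  0.3573  0.2468]
```

View pics/g1.png

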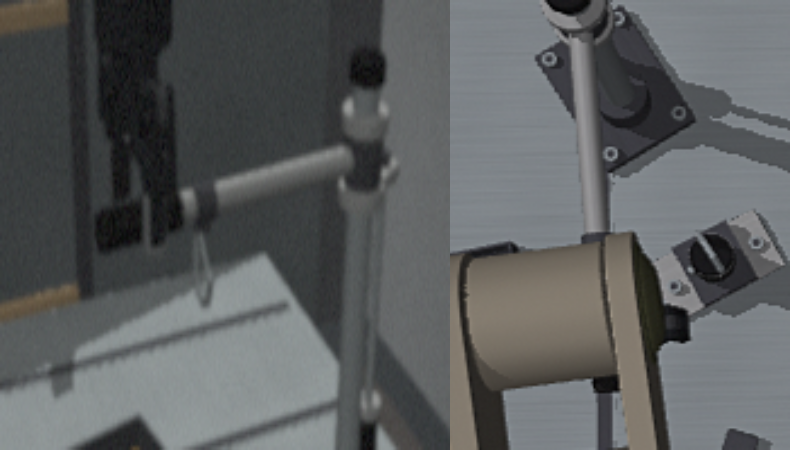

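The open jaws straddle the ribbed grip (side crop 135,220). I centre them and close.

```bash
python3 -m creep '[{"dx":-0.45,"dy":0.35,"dz":0.25,"turn":0,"hand":8.5},{"dx":0,"dy":0,"dz":0,"turn":0,"hand":8.5},{"dx":0,"dy":0,"dz":0,"turn":0,"hand":8.5},{"dx":0,"dy":0,"dz":0,"turn":0,"hand":6},{"dx":0,"dy":0,"dz":0,"turn":0,"hand":4},{"dx":0,"dy":0,"dz":0,"turn":0,"hand":3},{"dx":0,"dy":0,"dz":0,"turn":0,"hand":2},{"dx":0,"dy":0,"dz":0,"turn":0,"hand":2},{"dx":0,"dy":0,"dz":0,"turn":0,"hand":1.5},{"dx":0,"dy":0,"dz":0,"turn":0,"hand":1.5},{"dx":0,"dy":0,"dz":0,"turn":0,"hand":1.5},{"dx":0,"dy":0,"dz":0,"turn":0,"hand":1.5}]'; python3 w.py 0.526 0.173 0.351
```

```text
time: 3.88
ee_pos: [0.5261, 0.1731, 0.3509]
ee_rot: [[-0.066, 0.998, 0.0], [0.998, 0.066, 0.0], [0.0, 0.0, -1.0]]
ft_force: [-0.6, -0.2, 1.9]
gripper_width: 0.285
t 3.8833 [0.5261 0.1731 0.3509] az 1.6370140152890549 F [-0.5763 -0.2486  1.9413] w 0.28455494732197256 j [ 0.1062  0.3332  1.2272  0.0001  1.5811 -1.5308]
tool cm [-0.0045 -0.0091 -0.0119]
```

```bash
python3 -m creep '[{"dx":0,"dy":0,"dz":0.5,"turn":0,"hand":1.5},{"dx":0,"dy":0,"dz":0.8,"turn":0,"hand":1.5},{"dx":0,"dy":0,"dz":0.8,"turn":0,"hand":1.5},{"dx":0,"dy":0,"dz":0.8,"turn":0,"hand":1.5},{"dx":0,"dy":0,"dz":0.8,"turn":0,"hand":1.5},{"dx":0,"dy":0,"dz":0.5,"turn":0,"hand":1.5},{"dx":0,"dy":0,"dz":0,"turn":0,"hand":1.5}]'; python3 w.py 0.526 0.173 0.186
```

```text
time: 4.47
ee_pos: [0.5261, 0.1731, 0.3083]
ee_rot: [[-0.066, 0.998, 0.0], [0.998, 0.066, 0.0], [0.0, 0.0, -1.0]]
ft_force: [-1.0, 0.0, 5.2]
gripper_width: 0.283
t 4.4667 [0.5261 0.1731 0.3083] az 1.6370622949832383 F [-1.0381  0.0029  5.1648] w 0.2826244454020478 j [ 0.1062  0.3469  1.316   0.0001  1.4786 -1.5309]
tool cm [-0.0055 -0.0092 12.2336]
```

```bash
python3 -m creep '[{"dx":0,"dy":0,"dz":0.6,"turn":0,"hand":1.5},{"dx":0,"dy":0,"dz":1,"turn":0,"hand":1.5},{"dx":0,"dy":0,"dz":1,"turn":0,"hand":1.5},{"dx":0,"dy":0,"dz":1,"turn":0,"hand":1.5},{"dx":0,"dy":0,"dz":1,"turn":0,"hand":1.5},{"dx":0,"dy":0,"dz":1,"turn":0,"hand":1.5},{"dx":0,"dy":0,"dz":1,"turn":0,"hand":1.5},{"dx":0,"dy":0,"dz":1,"turn":0,"hand":1.5},{"dx":0,"dy":0,"dz":1,"turn":0,"hand":1.5},{"dx":0,"dy":0,"dz":1,"turn":0,"hand":1.5},{"dx":0,"dy":0,"dz":1,"turn":0,"hand":1.5},{"dx":0,"dy":0,"dz":1,"turn":0,"hand":1.5},{"dx":0,"dy":0,"dz":0.6,"turn":0,"hand":1.5},{"dx":0,"dy":0,"dz":0,"turn":0,"hand":1.5}]'; python3 w.py 0.526 0.173 0.186
python3 - <<'E'
from h import *
p,d=grab_frame('side'); a=p[140:320,230:430,::-1]; cv2.imwrite('pics/s2.png',cv2.resize(a,(700,600),interpolation=cv2.INTER_CUBIC)); np.save('s2.npy',d)
q,d2=grab_frame('top'); np.save('t2.npy',d2)
t=cloud('top',d2)
for v in range(125,240,8):
    r=t[v,215:265]; k=np.where((r[:,2]>0.165)&(r[:,2]<.21))[0]
    if len(k): print(v,k.min()+215,k.max()+215,r[k].mean(0).round(4),np.median(r[k][:,2]))
s=cloud('side',d); b=s[140:320,250:350]; b=b[(b[...,2]>.09)&(b[...,2]<.16)&(b[...,0]>.57)&(b[...,0]<.62)&(b[...,1]>.13)]
print(len(b),b[::5].round(3) if len(b) else '')
E
```

```text
time: 5.63
ee_pos: [0.5262, 0.173, 0.1867]
ee_rot: [[-0.066, 0.998, 0.0], [0.998, 0.066, 0.0], [0.0, 0.0, -1.0]]
ft_force: [-3.9, -0.5, 9.3]
gripper_width: 0.284
t 5.6333 [0.5262 0.173  0.1867] az 1.6370103219600758 F [-3.855  -0.5493  9.3335] w 0.2837856138180139 j [ 0.1062  0.4374  1.5084  0.      1.1956 -1.5308]
tool cm [-0.0036 -0.018   0.0703]
141 244 253 [0.7834 0.1758 0.1862] 0.18268596291531292
149 241 249 [0.7638 0.1867 0.1919] 0.19257893160653494
157 241 249 [0.7457 0.187  0.1916] 0.1907087076409273
165 242 250 [0.7275 0.1851 0.1909] 0.19007534407331206
173 243 251 [0.7093 0.1831 0.1908] 0.19154422792255765
181 243 251 [0.6915 0.1836 0.1894] 0.1921493339333018
189 244 252 [0.673  0.1814 0.191 ] 0.1909772430420038
197 245 253 [0.655  0.1795 0.1906] 0.1898521444228758
205 245 253 [0.6368 0.1796 0.1913] 0.19259185362413445
213 246 254 [0.6189 0.1778 0.1906] 0.18997165567634555
221 245 256 [0.6007 0.1766 0.1933] 0.19313091155341844
88 [[0.593 0.197 0.154]
 [0.596 0.184 0.158]
 [0.597 0.177 0.158]
 [0.597 0.178 0.154]
 [0.592 0.193 0.142]
 [0.591 0.192 0.139]
 [0.591 0.19  0.137]
 [0.593 0.19  0.134]
 [0.592 0.188 0.132]
 [0.596 0.19  0.127]
 [0.598 0.188 0.124]
 [0.595 0.187 0.123]
 [0.591 0.184 0.122]
 [0.593 0.155 0.138]
 [0.597 0.178 0.121]
 [0.593 0.174 0.121]
 [0.593 0.175 0.118]
 [0.593 0.169 0.118]]
```

View pics/s2.png

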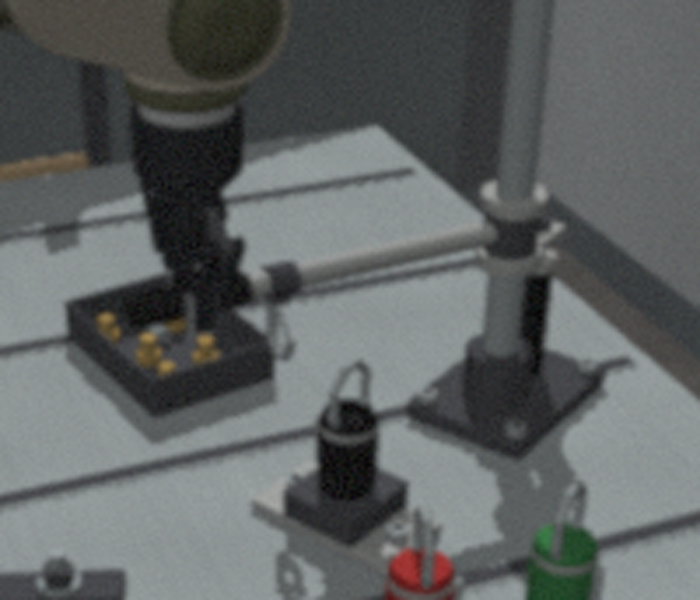

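The hook is down with the bail still clear of it. The depth readings suggest about 2 mm of slip in the grip, so I go 2.5 mm lower and swivel most of the way along the arc, stopping short of the bail.

```bash
python3 -m creep '[{"dx":0,"dy":0,"dz":0.25,"turn":0,"hand":1.5},{"dx":-1.08,"dy":0.02,"dz":0,"turn":-0.04,"hand":1.5},{"dx":-1.08,"dy":0.02,"dz":0,"turn":-0.04,"hand":1.5},{"dx":-1.08,"dy":0.02,"dz":0,"turn":-0.04,"hand":1.5},{"dx":-1.08,"dy":0.02,"dz":0,"turn":-0.04,"hand":1.5},{"dx":-1.08,"dy":0.02,"dz":0,"turn":-0.04,"hand":1.5},{"dx":-0.54,"dy":0.01,"dz":0,"turn":-0.02,"hand":1.5},{"dx":0,"dy":0,"dz":0,"turn":0,"hand":1.5},{"dx":0,"dy":0,"dz":0,"turn":0,"hand":1.5}]'; python3 w.py
python3 - <<'E'
from h import *
p,d=grab_frame('side'); a=p[180:300,260:370,::-1]; cv2.imwrite('pics/s3.png',cv2.resize(a,(550,600),interpolation=cv2.INTER_CUBIC)); 
q,d2=grab_frame('top'); cv2.imwrite('pics/t3.png',cv2.resize(q[120:270,190:340,::-1],(600,600),interpolation=cv2.INTER_CUBIC)); 
np.save('s3.npy',d);np.save('t3.npy',d2)
E
```

```text
time: 6.48
ee_pos: [0.5368, 0.1142, 0.1854]
ee_rot: [[-0.282, 0.959, 0.001], [0.959, 0.282, -0.0], [-0.001, 0.001, -1.0]]
ft_force: [-3.2, -1.6, 9.4]
gripper_width: 0.283
t 6.4833 [0.5368 0.1142 0.1854] az 1.8567801964355262 F [-3.2414 -1.5605  9.3995] w 0.2833637865317852 j [-0.0037  0.4277  1.5266 -0.0003  1.1858 -1.8604]
```

View pics/s3.png

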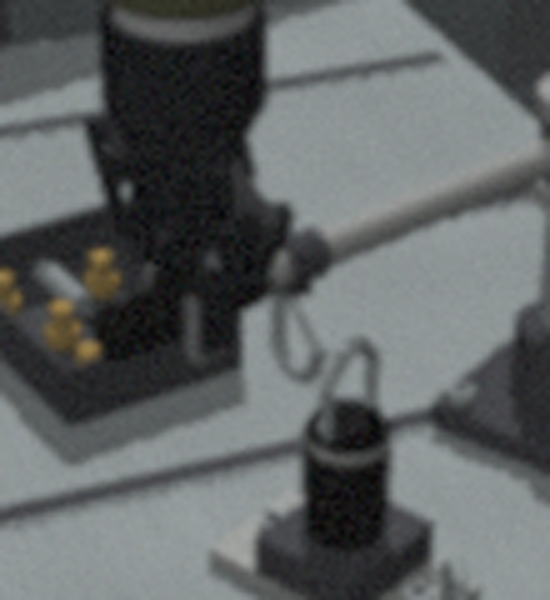

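View pics/t3.png

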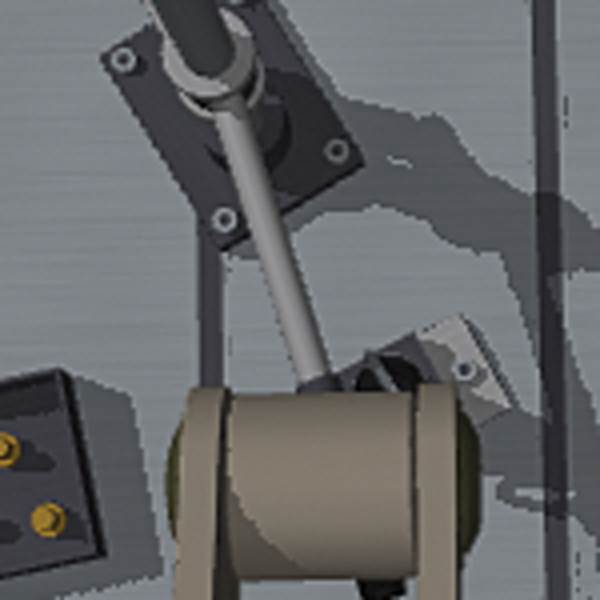

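The hook tip (side crop 312,378) is close to the bail's left (340,380) but not touching yet. I measure hook and bail with the same camera.

```bash
python3 - <<'E'
from h import *
s=cloud('side',np.load('s3.npy')); t=cloud('top',np.load('t3.npy')); t0=cloud('top',np.load('top0.npy'))
def tube(t,lo,hi):
    b=t[120:225,200:290].reshape(-1,3); b=b[(b[:,2]>lo)&(b[:,2]<hi)]
    pts=b; return pts
post=np.array([.795,.190])
for nm,c,lo,hi in(('top0',t0,.34,.36),('now',t,.175,.2),('t2',cloud('top',np.load('t2.npy')),.175,.2)):
    q=tube(c,lo,hi); r=np.hypot(*(q[:,:2]-post).T); k=(r>.06)&(r<.17); q=q[k]
    A=np.polyfit(q[:,0],q[:,1],1); rr=q[:,1]-np.polyval(A,q[:,0]); m=abs(rr)<.004
    print(nm,k.sum(),'crest z',np.median(q[m,2]).round(4),'ang',np.arctan(A[0]).round(4),'line at x=.795',np.polyval(A,.795).round(4))
for r,cc in(((232,258),(310,332)),((254,272),(325,338))):
    pass
b=s[228:262,306:328]; q=b[(b[...,2]>.10)&(b[...,2]<.175)&(b[...,0]>.56)&(b[...,0]<.66)]
a=.29
for x in q[np.argsort(-q[:,2])][::4]:
    d=x[:2]-post; print(x.round(3),'r',np.hypot(*d).round(3),'tang',((np.arctan2(-d[1],-d[0]))).round(3))
print('bail')
b=s[244:275,322:340]; q=b[(b[...,2]>.135)&(b[...,2]<.16)&(b[...,0]>.58)&(b[...,0]<.66)]
print(q.round(3)[::2])
E
```

```text
top0 573 crest z 0.354 ang 0.0624 line at x=.795 0.1895
now 431 crest z 0.1914 ang 0.2804 line at x=.795 0.189
t2 432 crest z 0.1932 ang 0.0632 line at x=.795 0.1894
[0.58  0.117 0.175] r 0.227 tang 0.327
[0.606 0.127 0.172] r 0.199 tang 0.32
[0.602 0.125 0.171] r 0.203 tang 0.323
[0.605 0.126 0.167] r 0.201 tang 0.327
[0.598 0.14  0.164] r 0.203 tang 0.247
[0.602 0.137 0.159] r 0.2 tang 0.269
[0.601 0.142 0.156] r 0.199 tang 0.242
[0.596 0.149 0.153] r 0.203 tang 0.205
[0.6   0.146 0.151] r 0.2 tang 0.223
[0.604 0.148 0.149] r 0.196 tang 0.216
[0.61  0.098 0.147] r 0.207 tang 0.461
[0.606 0.126 0.146] r 0.2 tang 0.326
[0.608 0.126 0.143] r 0.198 tang 0.333
[0.604 0.149 0.143] r 0.195 tang 0.214
[0.598 0.153 0.142] r 0.201 tang 0.186
[0.607 0.116 0.14 ] r 0.202 tang 0.376
[0.597 0.151 0.14 ] r 0.202 tang 0.193
[0.606 0.09  0.139] r 0.214 tang 0.489
[0.603 0.088 0.137] r 0.217 tang 0.488
[0.602 0.086 0.136] r 0.219 tang 0.495
[0.606 0.089 0.136] r 0.214 tang 0.49
[0.609 0.115 0.135] r 0.201 tang 0.386
[0.599 0.15  0.134] r 0.2 tang 0.204
[0.597 0.143 0.132] r 0.204 tang 0.232
[0.602 0
[... 402 characters left out ...]
201 tang 0.296
[0.598 0.146 0.118] r 0.202 tang 0.22
[0.6   0.137 0.117] r 0.202 tang 0.266
[0.604 0.133 0.113] r 0.2 tang 0.29
bail
[[0.608 0.126 0.143]
 [0.625 0.107 0.147]
 [0.607 0.122 0.14 ]
 [0.618 0.099 0.15 ]
 [0.624 0.1   0.149]
 [0.607 0.116 0.14 ]
 [0.612 0.115 0.14 ]
 [0.615 0.098 0.149]
 [0.621 0.098 0.148]
 [0.628 0.102 0.144]
 [0.636 0.108 0.138]
 [0.608 0.118 0.136]
 [0.611 0.113 0.138]
 [0.61  0.094 0.15 ]
 [0.616 0.094 0.148]
 [0.627 0.105 0.139]
 [0.632 0.105 0.138]
 [0.606 0.114 0.136]
 [0.609 0.091 0.149]
 [0.609 0.096 0.143]
 [0.612 0.091 0.145]
 [0.607 0.092 0.143]
 [0.605 0.092 0.14 ]
 [0.609 0.089 0.141]
 [0.604 0.09  0.139]
 [0.602 0.091 0.136]
 [0.606 0.089 0.136]]
```

```bash
python3 -m creep '[{"dx":0,"dy":0,"dz":0.15,"turn":0,"hand":1.5},{"dx":0,"dy":0,"dz":0,"turn":0,"hand":1.5},{"dx":-0.54,"dy":0.01,"dz":0,"turn":-0.02,"hand":1.5},{"dx":-0.54,"dy":0.01,"dz":0,"turn":-0.02,"hand":1.5},{"dx":-0.54,"dy":0.01,"dz":0,"turn":-0.02,"hand":1.5},{"dx":-0.54,"dy":0.01,"dz":0,"turn":-0.02,"hand":1.5},{"dx":0,"dy":0,"dz":0,"turn":0,"hand":1.5},{"dx":0,"dy":0,"dz":0,"turn":0,"hand":1.5}]'; python3 w.py
python3 - <<'E'
from h import *
p,d=grab_frame('side'); a=p[200:300,280:370,::-1]; cv2.imwrite('pics/s4.png',cv2.resize(a,(540,600),interpolation=cv2.INTER_CUBIC)); 
np.save('s4.npy',d)
E
```

```text
time: 7.25
ee_pos: [0.5438, 0.0939, 0.1839]
ee_rot: [[-0.358, 0.934, 0.001], [0.934, 0.358, -0.0], [-0.001, 0.001, -1.0]]
ft_force: [-3.0, -1.5, 9.8]
gripper_width: 0.283
t 7.25 [0.5438 0.0939 0.1839] az 1.9369585077477187 F [-2.9741 -1.5162  9.804 ] w 0.28327798898113427 j [-0.0413  0.4358  1.5188 -0.0005  1.1859 -1.978 ]
```

View pics/s4.png

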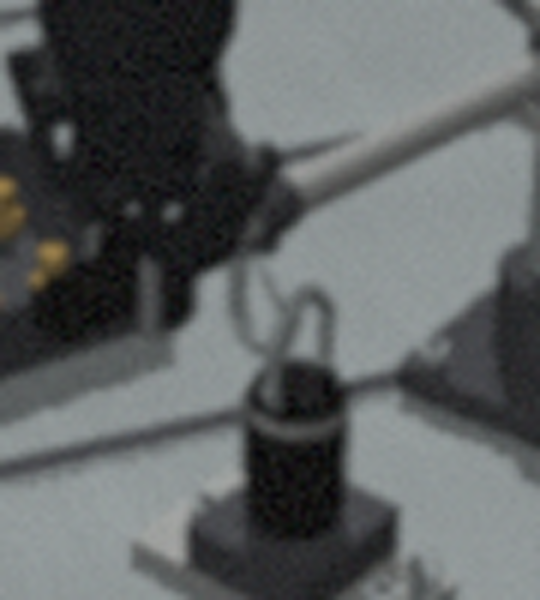

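The hook tip (crop 265,350) is now at the arch and under the bar's level. I continue slowly.

```bash
python3 -m creep '[{"dx":-0.4,"dy":0.01,"dz":0,"turn":-0.015,"hand":1.5},{"dx":-0.4,"dy":0.01,"dz":0,"turn":-0.015,"hand":1.5},{"dx":-0.4,"dy":0.01,"dz":0,"turn":-0.015,"hand":1.5},{"dx":-0.4,"dy":0.01,"dz":0,"turn":-0.015,"hand":1.5},{"dx":0,"dy":0,"dz":0,"turn":0,"hand":1.5},{"dx":0,"dy":0,"dz":0,"turn":0,"hand":1.5}]'; python3 w.py
python3 - <<'E'
from h import *
p,d=grab_frame('side'); a=p[200:300,280:370,::-1]; cv2.imwrite('pics/s5.png',cv2.resize(a,(540,600),interpolation=cv2.INTER_CUBIC)); 
np.save('s5.npy',d)
E
```

```text
time: 7.8
ee_pos: [0.5501, 0.0791, 0.1838]
ee_rot: [[-0.413, 0.911, 0.001], [0.911, 0.413, -0.001], [-0.001, 0.0, -1.0]]
ft_force: [-4.1, -1.8, 9.3]
gripper_width: 0.286
t 7.8 [0.5501 0.0791 0.1838] az 1.997020832101478 F [-4.1393 -1.8035  9.3239] w 0.2859360950380497 j [-0.0676  0.4441  1.5063 -0.0008  1.1907 -2.0644]
```

View pics/s5.png

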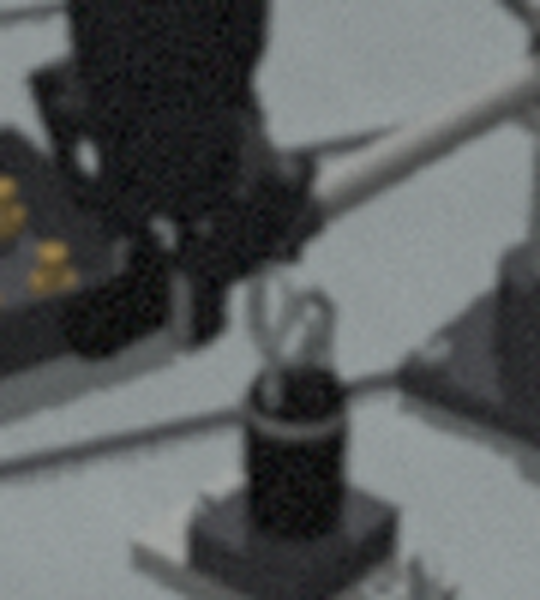

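The tip is now inside the arch (crop 300,320) and the driver is still upright. I continue.

```bash
python3 -m creep '[{"dx":-0.4,"dy":0.01,"dz":0,"turn":-0.015,"hand":1.5},{"dx":-0.4,"dy":0.01,"dz":0,"turn":-0.015,"hand":1.5},{"dx":-0.4,"dy":0.01,"dz":0,"turn":-0.015,"hand":1.5},{"dx":-0.4,"dy":0.01,"dz":0,"turn":-0.015,"hand":1.5},{"dx":0,"dy":0,"dz":0,"turn":0,"hand":1.5},{"dx":0,"dy":0,"dz":0,"turn":0,"hand":1.5}]'; python3 w.py
python3 - <<'E'
from h import *
p,d=grab_frame('side'); a=p[200:300,280:370,::-1]; cv2.imwrite('pics/s6.png',cv2.resize(a,(540,600),interpolation=cv2.INTER_CUBIC)); 
np.save('s6.npy',d)
E
```

```text
time: 8.35
ee_pos: [0.5572, 0.0648, 0.1837]
ee_rot: [[-0.467, 0.884, -0.0], [0.884, 0.467, -0.001], [-0.001, -0.0, -1.0]]
ft_force: [-5.0, -2.3, 9.7]
gripper_width: 0.283
t 8.35 [0.5572 0.0648 0.1837] az 2.0569423065616093 F [-5.0499 -2.2928  9.7026] w 0.28312301478219937 j [-0.0927  0.4553  1.4893 -0.001   1.197  -2.1493]
```

View pics/s6.png

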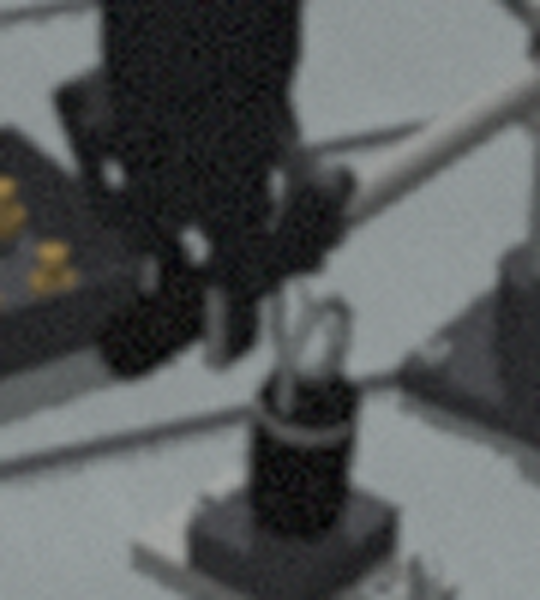

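The driver is tipping (bail shifted about 2 px to the right), so the gate is pushing the bar. I keep going to the tip limit.

```bash
python3 -m creep '[{"dx":-0.4,"dy":0.01,"dz":0,"turn":-0.015,"hand":1.5},{"dx":-0.4,"dy":0.01,"dz":0,"turn":-0.015,"hand":1.5},{"dx":-0.4,"dy":0.01,"dz":0,"turn":-0.015,"hand":1.5},{"dx":0,"dy":0,"dz":0,"turn":0,"hand":1.5},{"dx":0,"dy":0,"dz":0,"turn":0,"hand":1.5}]'; python3 w.py
python3 - <<'E'
from h import *
p,d=grab_frame('side'); a=p[200:300,280:370,::-1]
q,d2=grab_frame('top'); b=q[150:240,250:340,::-1]
cv2.imwrite('pics/s7.png',cv2.hconcat([cv2.resize(a,(450,500),interpolation=cv2.INTER_CUBIC),cv2.resize(b,(340,500),interpolation=cv2.INTER_CUBIC)])); 
np.save('s7.npy',d)
for n in('s5','s6','s7'):
    s=cloud('side',np.load(n+'.npy')); b=s[244:275,318:342]; q=b[(b[...,2]>.144)&(b[...,2]<.153)&(b[...,0]>.58)&(b[...,0]<.66)]
    print(n,len(q),q.round(3).tolist())
E
```

```text
time: 8.82
ee_pos: [0.5631, 0.0543, 0.1837]
ee_rot: [[-0.507, 0.862, -0.0], [0.862, 0.507, -0.001], [-0.001, -0.001, -1.0]]
ft_force: [-6.7, -2.5, 8.9]
gripper_width: 0.286
t 8.8167 [0.5631 0.0543 0.1837] az 2.1019361142027195 F [-6.6749 -2.4988  8.8886] w 0.28572525531271953 j [-0.1104  0.4655  1.4737 -0.0013  1.2028 -2.2119]
s5 35 [[0.608, 0.119, 0.15], [0.61, 0.116, 0.151], [0.605, 0.119, 0.148], [0.607, 0.116, 0.149], [0.61, 0.118, 0.147], [0.612, 0.11, 0.151], [0.614, 0.108, 0.152], [0.606, 0.12, 0.144], [0.608, 0.119, 0.144], [0.61, 0.118, 0.144], [0.614, 0.108, 0.15], [0.615, 0.105, 0.151], [0.623, 0.104, 0.15], [0.626, 0.104, 0.149], [0.615, 0.104, 0.148], [0.619, 0.1, 0.15], [0.621, 0.099, 0.15], [0.624, 0.101, 0.148], [0.627, 0.101, 0.147], [0.61, 0.094, 0.153], [0.613, 0.094, 0.152], [0.617, 0.097, 0.149], [0.62, 0.096, 0.149], [0.623, 0.098, 0.147], [0.609, 0.097, 0.148], [0.611, 0.094, 0.149], [0.614, 0.095, 0.148], [0.616, 0.094, 0.148], [0.62, 0.097, 0.145], [0.608, 0.094, 0.148], [0.611, 0.094, 0.147], [0.614, 0.095, 0.146], [0.611, 0.093, 0.144], [0.606, 0.09, 0.144]
[... 752 characters left out ...]
, 0.146], [0.617, 0.084, 0.146], [0.609, 0.083, 0.145], [0.611, 0.082, 0.145], [0.613, 0.081, 0.146], [0.609, 0.079, 0.145]]
s7 25 [[0.625, 0.091, 0.151], [0.632, 0.088, 0.151], [0.634, 0.086, 0.152], [0.623, 0.086, 0.151], [0.627, 0.089, 0.149], [0.628, 0.085, 0.151], [0.63, 0.084, 0.151], [0.633, 0.084, 0.15], [0.636, 0.084, 0.15], [0.624, 0.088, 0.147], [0.624, 0.081, 0.151], [0.63, 0.082, 0.149], [0.632, 0.081, 0.149], [0.636, 0.085, 0.146], [0.619, 0.078, 0.152], [0.623, 0.081, 0.149], [0.625, 0.078, 0.15], [0.629, 0.081, 0.147], [0.616, 0.077, 0.15], [0.619, 0.077, 0.149], [0.622, 0.077, 0.148], [0.624, 0.075, 0.149], [0.617, 0.077, 0.147], [0.618, 0.075, 0.148], [0.621, 0.076, 0.146]]
```

View pics/s7.png

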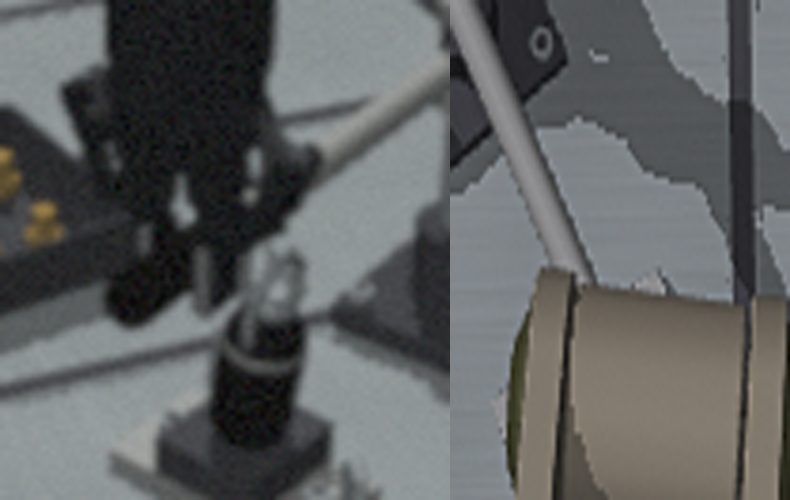

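```bash
python3 -m creep '[{"dx":-0.4,"dy":-0.02,"dz":0,"turn":-0.015,"hand":1.5},{"dx":-0.4,"dy":-0.02,"dz":0,"turn":-0.015,"hand":1.5},{"dx":-0.4,"dy":0,"dz":0,"turn":-0.015,"hand":1.5},{"dx":0,"dy":0,"dz":0,"turn":0,"hand":1.5},{"dx":0,"dy":0,"dz":0,"turn":0,"hand":1.5}]'; python3 w.py
cat > l.py <<'E'
import sys
from h import *
k=sys.argv[1]
p,d=grab_frame('side'); np.save(k+'.npy',d); a=p[190:300,280:380,::-1]
cv2.imwrite(f'pics/{k}.png',cv2.resize(a,(540,594),interpolation=cv2.INTER_CUBIC))
s=cloud('side',d); b=s[200:275,318:348]; q=b[(b[...,2]>.144)&(b[...,2]<.3)&(b[...,0]>.58)&(b[...,0]<.66)&(b[...,1]<.112)]
P=np.array([.795,.1893])
e=q[q[:,2]>q[:,2].max()-.007]; print('top bits',len(e),e.mean(0).round(4),'zmax',q[:,2].max(),'ang',np.arctan2(*(P-e[:,:2].mean(0))[::-1]).round(3),'r',np.hypot(*(P-e[:,:2].mean(0))))
R=sense()['ee_rot']; print('boom ang',np.arctan2(R[1,0],R[0,0])-np.pi/2-.004)
E
python3 l.py s8
```

```text
time: 9.33
ee_pos: [0.5694, 0.0441, 0.1838]
ee_rot: [[-0.545, 0.839, 0.001], [0.839, 0.545, -0.001], [-0.001, 0.0, -1.0]]
ft_force: [-3.2, -1.7, 8.5]
gripper_width: 0.282
t 9.3333 [0.5694 0.0441 0.1838] az 2.1468676764010137 F [-3.1555 -1.7379  8.4798] w 0.2816209311885047 j [-0.1275  0.4759  1.4572 -0.0005  1.2075 -2.2742]
top bits 20 [0.5891 0.0125 0.2966] zmax 0.2999633227343434 ang 0.71 r 0.2714044419143927
boom ang 0.5719835268837516
```

View pics/s8.png

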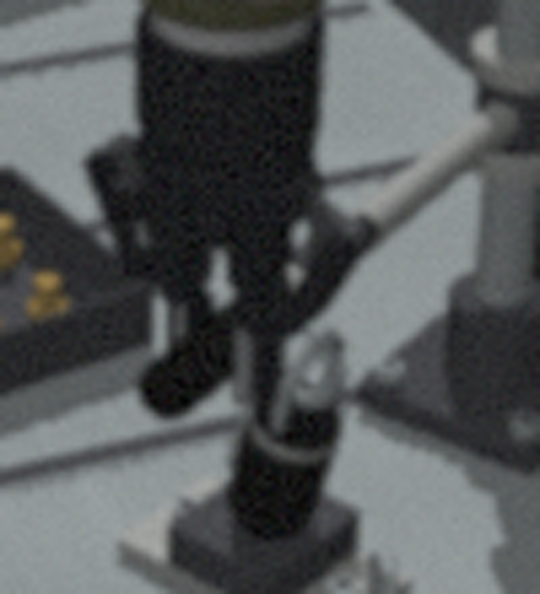

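```bash
cat > b.py <<'E'
import sys
from h import *
P=np.array([.795,.1893])
for k in sys.argv[1:]:
    s=cloud('side',np.load(k+'.npy'))
    b=s[240:275,318:350]
    for lo,hi in((.146,.156),(.085,.1)):
        bb=s[240:300,310:350] if lo<.1 else b
        q=bb[(bb[...,2]>lo)&(bb[...,2]<hi)&(bb[...,0]>.58)&(bb[...,0]<.66)&(bb[...,1]<.13)&(bb[...,1]>.04)]
        m=np.median(q,0); print(k,len(q),m.round(4),'lo',q.min(0).round(3),'hi',q.max(0).round(3),'ang',np.arctan2(*(P-m[:2])[::-1]).round(3))
E
python3 b.py side0 s5 s6 s7 s8
```

```text
side0 17 [0.6137 0.0972 0.1483] lo [0.608 0.09  0.146] hi [0.626 0.106 0.151] ang 0.47
side0 96 [0.6091 0.0834 0.0928] lo [0.595 0.076 0.085] hi [0.64  0.123 0.1  ] ang 0.518
s5 31 [0.6139 0.1035 0.1494] lo [0.605 0.094 0.147] hi [0.627 0.119 0.155] ang 0.442
s5 97 [0.6094 0.0836 0.0928] lo [0.596 0.077 0.085] hi [0.64  0.122 0.1  ] ang 0.518
s6 31 [0.6194 0.0912 0.1508] lo [0.61  0.08  0.146] hi [0.633 0.106 0.155] ang 0.51
s6 95 [0.6123 0.0785 0.0936] lo [0.598 0.07  0.085] hi [0.643 0.119 0.1  ] ang 0.545
s7 27 [0.6243 0.0813 0.15  ] lo [0.616 0.075 0.146] hi [0.636 0.091 0.154] ang 0.564
s7 93 [0.612  0.0741 0.0928] lo [0.6   0.067 0.085] hi [0.643 0.115 0.1  ] ang 0.562
s8 23 [0.6294 0.0749 0.1493] lo [0.621 0.068 0.146] hi [0.641 0.084 0.152] ang 0.605
s8 93 [0.6122 0.0729 0.0936] lo [0.603 0.064 0.085] hi [0.645 0.111 0.1  ] ang 0.567
```

Geometry puts the bar past the tip, about 4 mm to the shank side of the seat, with the driver at its tip limit in the socket. I ease the hook up 2 cm so that the bar drops into the bowl.

```bash
python3 -m creep '[{"dx":0,"dy":0,"dz":-0.2,"turn":0,"hand":1.5},{"dx":0,"dy":0,"dz":-0.2,"turn":0,"hand":1.5},{"dx":0,"dy":0,"dz":-0.2,"turn":0,"hand":1.5},{"dx":0,"dy":0,"dz":-0.2,"turn":0,"hand":1.5},{"dx":0,"dy":0,"dz":-0.2,"turn":0,"hand":1.5},{"dx":0,"dy":0,"dz":0,"turn":0,"hand":1.5},{"dx":0,"dy":0,"dz":0,"turn":0,"hand":1.5}]'; python3 w.py;python3 l.py s9; python3 b.py s9
```

```text
time: 9.97
ee_pos: [0.5693, 0.0443, 0.1939]
ee_rot: [[-0.545, 0.839, 0.001], [0.839, 0.545, -0.001], [-0.001, 0.0, -1.0]]
ft_force: [-3.2, -1.4, 9.1]
gripper_width: 0.284
t 9.9667 [0.5693 0.0443 0.1939] az 2.146878122398884 F [-3.1992 -1.3679  9.0605] w 0.2837455315398591 j [-0.1273  0.4657  1.4449 -0.0005  1.23   -2.274 ]
top bits 19 [0.5871 0.0122 0.2967] zmax 0.2997117819889168 ang 0.706 r 0.2731205357503675
boom ang 0.5720714643147029
s9 33 [0.6297 0.0735 0.1495] lo [0.623 0.063 0.147] hi [0.64  0.093 0.155] ang 0.611
s9 99 [0.6129 0.0719 0.0931] lo [0.602 0.062 0.085] hi [0.646 0.112 0.1  ] ang 0.573
```

View pics/s9.png

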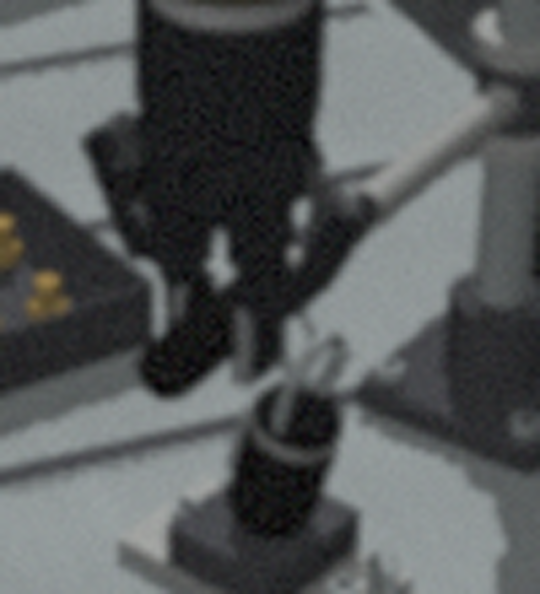

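```bash
cat > ov.py <<'E'
import sys
from h import *
# k theta boomz
k=sys.argv[1]; th=float(sys.argv[2]); bz=float(sys.argv[3]); tilt=float(sys.argv[4]); dz=float(sys.argv[5]) if len(sys.argv)>5 else 0
p,d=grab_frame('side'); 
x0,y0,S=300,215,10
a=cv2.resize(p[y0:y0+60,x0:x0+60,::-1],None,fx=S,fy=S,interpolation=cv2.INTER_CUBIC)
a0=a.copy()
ex=np.array([np.cos(th),np.sin(th),0]); ey=np.array([-np.sin(th),np.cos(th),0]); ez=np.array([0,0,1.])
seat=np.array([.795,.1893,0])-.2*ex+(bz-.06)*ez
def pt(q,o=None,col=(0,0,255)):
    u,v=proj('side',q); cv2.circle(a,(int((u+.5-x0)*S),int((v+.5-y0)*S)),4,col,-1)
for y,z in((15,40),(15,20),(15,0),(8,-6),(0,-8),(-8,-6),(-14,5),(-14,14)): pt(seat+ey*y/1e3+ez*z/1e3)
# bail: parked axis (.617,.098), tilt in -t direction about base z .012
bt=.477; t=np.array([np.sin(bt),-np.cos(bt),0]); n=np.array([np.cos(bt-.1),np.sin(bt-.1),0])
up=np.cos(tilt)*ez+np.sin(tilt)*t; base=np.array([.617,.098,.012+dz])
for X,Z in((-20,92),(-20,110),(-7,134),(0,134),(7,134),(20,110),(20,92)): pt(base+n*X/1e3+up*Z/1e3,col=(0,255,0))
bar=base+up*.134; r=bar-seat; print('bar in seat frame mm',(np.array([r@ex,r@ey,r@ez])*1e3).round(1))
cv2.imwrite(f'pics/{k}.png',cv2.resize(cv2.hconcat([a0,a]),(800,400)))
E
python3 ov.py o1 .572 .1905 .12
```

```text
bar in seat frame mm [-0.6  3.6 14.5]
```

View pics/o1.png

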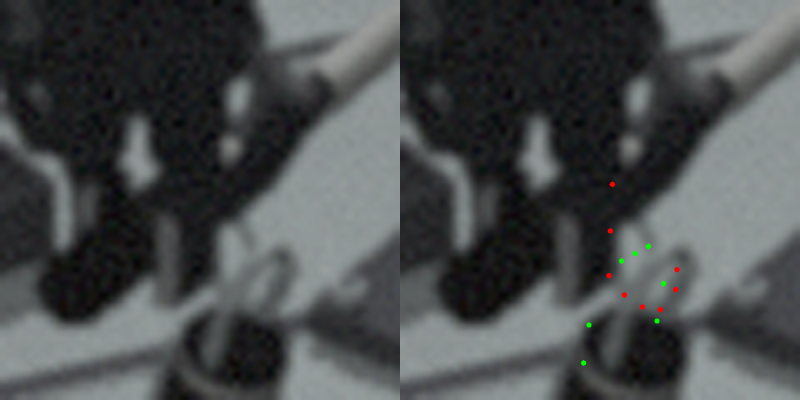

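```bash
cat > pc.py <<'E'
import sys
from h import *
k=sys.argv[1]; th=float(sys.argv[2]); bz=float(sys.argv[3])
p,d=grab_frame('side'); np.save(k+'.npy',d); s=cloud('side',d)
ex=np.array([np.cos(th),np.sin(th),0]); ey=np.array([-np.sin(th),np.cos(th),0]); ez=np.array([0,0,1.])
seat=np.array([.795,.1893,0])-.2*ex+(bz-.06)*ez
r=(s-seat)*1e3; L=np.stack([r@ex,r@ey,r@ez],-1)
m=(abs(L[...,0])<30)&(L[...,1]>-45)&(L[...,1]<30)&(L[...,2]>-30)&(L[...,2]<48)
v,u=np.where(m); q=L[m]
img=np.full((600,800,3),255,np.uint8)
for (x,y,z) in q:
    c=(int(128+4*x),0,int(128-4*x))
    cv2.circle(img,(int(220+y*4.5),int(300-z*5)),4,c,-1)   # front view y-z
    cv2.circle(img,(int(600+y*4.5),int(300-x*5)),4,(0,int(np.clip(128+3*z,0,255)),int(np.clip(128-3*z,0,255))),-1)
for (y,z) in((11,40),(11,0),(0,-4),(-14,5),(-18,18),(0,0)): cv2.circle(img,(int(220+y*4.5),int(300-z*5)),7,(0,160,0),1)
cv2.imwrite(f'pics/{k}.png',img)
E
python3 pc.py p1 .572 .1905
```

```text
(no output)
```

View pics/p1.png

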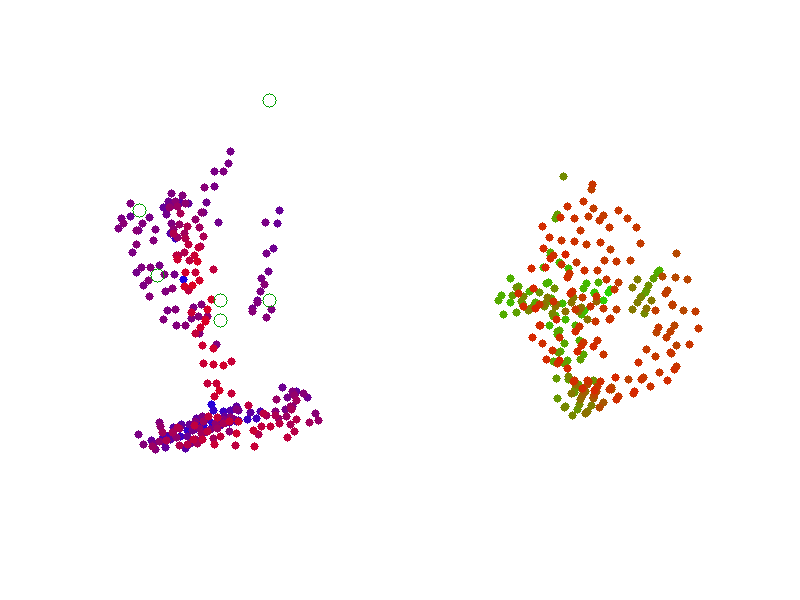

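```bash
sed -i "s/^p,d=grab_frame.*/d=np.load(sys.argv[4]) if len(sys.argv)>4 else grab_frame('side')[1]; np.save(k+'.npy',d); s=cloud('side',d)/" pc.py
python3 pc.py p8 .572 .1804 s8.npy; python3 pc.py p7 .527 .1804 s7.npy;  python3 pc.py p6 .482 .1804 s6.npy; python3 pc.py p5 .422 .1804 s5.npy
python3 - <<'E'
import cv2
i=[cv2.imread(f'pics/p{k}.png')[80:520,60:380] for k in (5,6,7,8)]
cv2.imwrite('pics/pp.png',cv2.resize(cv2.hconcat(i),(800,275)))
cv2.imwrite('pics/pp2.png',cv2.resize(cv2.hconcat(i[2:]),(800,550)))
E
```

```text
(no output)
```

View pics/pp.png

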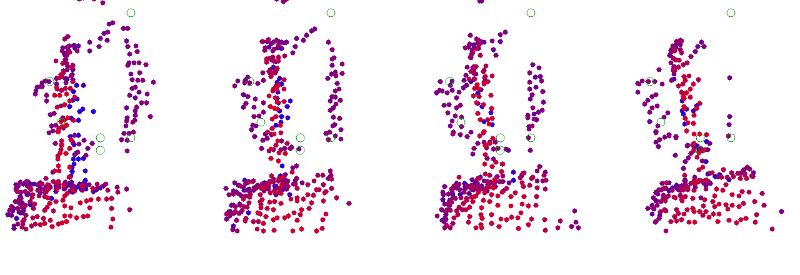

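View pics/pp2.png

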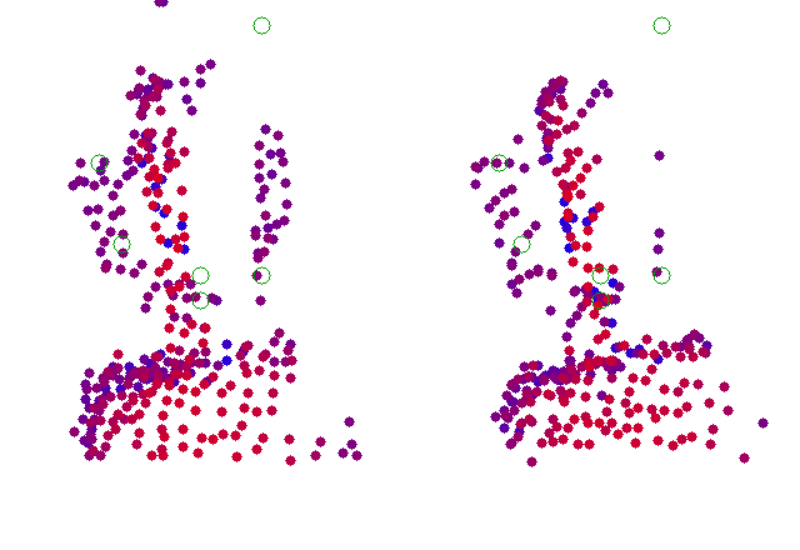

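The front-view clouds are clear: the bar has stayed at the same world height while the hook rose. It now lies just inside the tip (about y −8, z +16) and is pushing the gate. I rise 6 mm more and look again.

```bash
python3 -m creep '[{"dx":0,"dy":0,"dz":-0.2,"turn":0,"hand":1.5},{"dx":0,"dy":0,"dz":-0.2,"turn":0,"hand":1.5},{"dx":0,"dy":0,"dz":-0.2,"turn":0,"hand":1.5},{"dx":0,"dy":0,"dz":0,"turn":0,"hand":1.5},{"dx":0,"dy":0,"dz":0,"turn":0,"hand":1.5}]'; python3 w.py;python3 pc.py p10 .572 .1965; python3 l.py s10;python3 b.py s10; python3 - <<'E'
import cv2
a=cv2.imread('pics/p10.png')[80:520,60:380];b=cv2.imread('pics/s10.png')
cv2.imwrite('pics/q10.png',cv2.hconcat([cv2.resize(a,(400,550)),cv2.resize(b,(400,550))]))
E
```

```text
time: 10.53
ee_pos: [0.5693, 0.0443, 0.1999]
ee_rot: [[-0.545, 0.839, 0.001], [0.839, 0.545, -0.001], [-0.001, 0.0, -1.0]]
ft_force: [-2.8, -0.3, 7.7]
gripper_width: 0.284
t 10.5333 [0.5693 0.0443 0.1999] az 2.1469527548504472 F [-2.8114 -0.3203  7.6659] w 0.2843018848446296 j [-0.1272  0.4599  1.4372 -0.0005  1.2434 -2.274 ]
top bits 21 [0.5866 0.0128 0.2965] zmax 0.299904665474997 ang 0.703 r 0.27310529343799794
boom ang 0.5721074992686659
s10 37 [0.631  0.0704 0.1499] lo [0.623 0.061 0.146] hi [0.641 0.093 0.156] ang 0.627
s10 96 [0.6133 0.0712 0.0932] lo [0.603 0.063 0.085] hi [0.644 0.112 0.1  ] ang 0.576
```

View pics/q10.png

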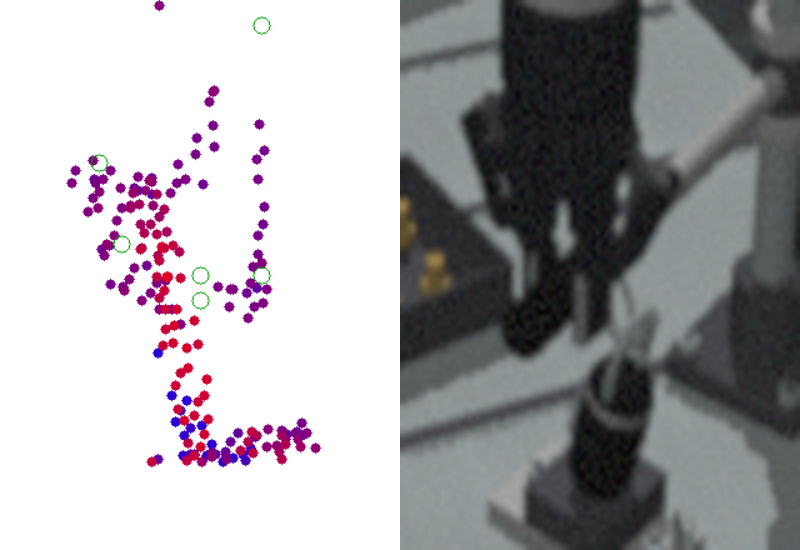

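The bar is now well below the tip's top (z about +12), held between tip and gate. I rise 4 mm more, then swing back so that the driver stands up straight in its socket.

```bash
python3 -m creep '[{"dx":0,"dy":0,"dz":-0.2,"turn":0,"hand":1.5},{"dx":0,"dy":0,"dz":-0.2,"turn":0,"hand":1.5},{"dx":0.4,"dy":0.01,"dz":0,"turn":0.015,"hand":1.5},{"dx":0.4,"dy":0.01,"dz":0,"turn":0.015,"hand":1.5},{"dx":0.4,"dy":0.01,"dz":0,"turn":0.015,"hand":1.5},{"dx":0,"dy":0,"dz":0,"turn":0,"hand":1.5},{"dx":0,"dy":0,"dz":0,"turn":0,"hand":1.5}]'; python3 w.py;python3 pc.py p11 .527 .2005; python3 l.py s11;python3 b.py s11; python3 - <<'E'
import cv2
a=cv2.imread('pics/p11.png')[80:520,60:380];b=cv2.imread('pics/s11.png')
cv2.imwrite('pics/q11.png',cv2.hconcat([cv2.resize(a,(400,550)),cv2.resize(b,(400,550))]))
E
```

```text
time: 11.22
ee_pos: [0.563, 0.0546, 0.2041]
ee_rot: [[-0.507, 0.862, 0.001], [0.862, 0.507, -0.001], [-0.001, 0.0, -1.0]]
ft_force: [-5.9, -2.2, 10.2]
gripper_width: 0.279
t 11.2167 [0.563  0.0546 0.2041] az 2.1021272447705517 F [-5.8939 -2.2395 10.2131] w 0.2790437249319007 j [-0.11    0.4447  1.4489 -0.0011  1.2472 -2.2118]
top bits 10 [0.5866 0.0243 0.2965] zmax 0.29973751096932133 ang 0.67 r 0.26580612603276055
boom ang 0.5273917173648419
s11 42 [0.6235 0.0806 0.1502] lo [0.614 0.071 0.147] hi [0.636 0.103 0.154] ang 0.565
s11 95 [0.6115 0.0744 0.0927] lo [0.601 0.067 0.085] hi [0.643 0.114 0.1  ] ang 0.56
```

View pics/q11.png

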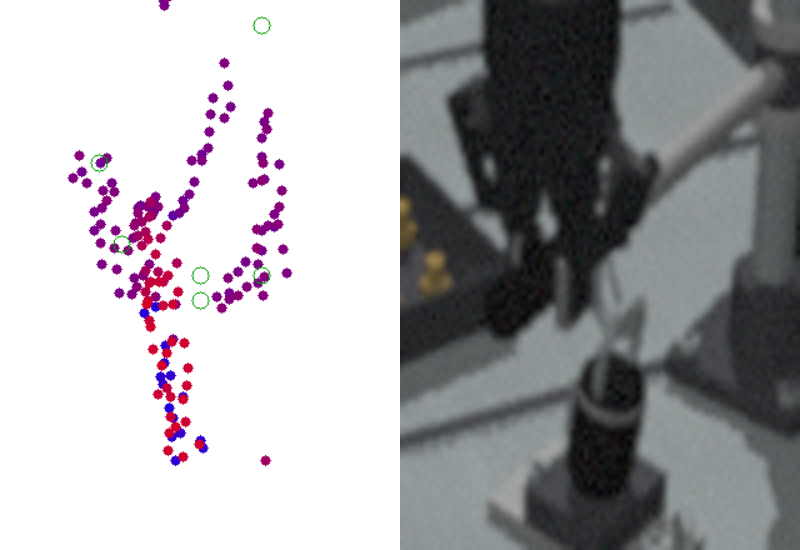

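The bar is at z about +8, well inside the tip, with the gate's end still leaning on it. I rise further.

```bash
python3 -m creep '[{"dx":0,"dy":0,"dz":-0.15,"turn":0,"hand":1.5},{"dx":0,"dy":0,"dz":-0.15,"turn":0,"hand":1.5},{"dx":0.27,"dy":0.0,"dz":-0.15,"turn":0.01,"hand":1.5},{"dx":0.27,"dy":0.0,"dz":-0.15,"turn":0.01,"hand":1.5},{"dx":0,"dy":0,"dz":0,"turn":0,"hand":1.5},{"dx":0,"dy":0,"dz":0,"turn":0,"hand":1.5}]'; python3 w.py;python3 pc.py p12 .507 .2065; python3 l.py s12;python3 b.py s12; python3 - <<'E'
import cv2
a=cv2.imread('pics/p12.png')[80:520,60:380];b=cv2.imread('pics/s12.png')
cv2.imwrite('pics/q12.png',cv2.hconcat([cv2.resize(a,(400,550)),cv2.resize(b,(400,550))]))
E
```

```text
time: 11.82
ee_pos: [0.5602, 0.0593, 0.2098]
ee_rot: [[-0.489, 0.872, 0.0], [0.872, 0.489, -0.001], [-0.001, -0.0, -1.0]]
ft_force: [-5.2, -2.2, 8.5]
gripper_width: 0.281
t 11.8167 [0.5602 0.0593 0.2098] az 2.0820938655043877 F [-5.1517 -2.2363  8.5059] w 0.2809376031357219 j [-0.1022  0.4348  1.4483 -0.0009  1.2581 -2.184 ]
top bits 14 [0.5835 0.0278 0.2956] zmax 0.2989495630124767 ang 0.652 r 0.2661014475350555
boom ang 0.5073389658784286
s12 45 [0.6186 0.0952 0.1496] lo [0.609 0.075 0.146] hi [0.632 0.107 0.156] ang 0.49
s12 96 [0.6101 0.0824 0.092 ] lo [0.596 0.075 0.085] hi [0.639 0.119 0.1  ] ang 0.524
```

View pics/q12.png

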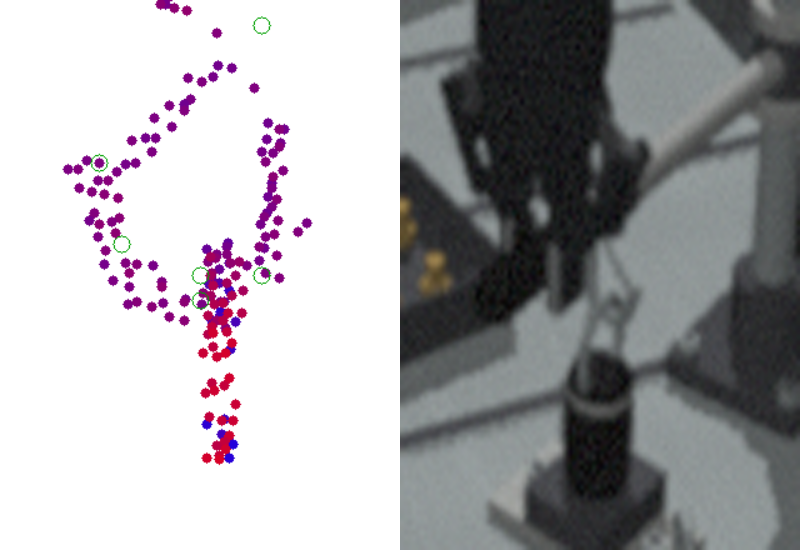

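The gate has snapped shut (line from 250,85 to 100,165), the bar lies in the bowl at (225,260), and the driver is upright. I centre it by swinging back 0.02 rad, then ease up in steps while averaging the force.

```bash
cat > f.py <<'E'
from h import *
a=[]
for i in range(12):
    grab_frame('side'); s=sense(); a.append(s['ft_force'])
a=np.array(a); print('t',round(s['time'],2),'pos',s['ee_pos'].round(4),'F',a.mean(0).round(2),'sd',a.std(0).round(2),'eff',s['joint_efforts'][[1,2,4]].round(3),'q',s['joints'].round(4))
E
python3 f.py
python3 -m creep '[{"dx":0.27,"dy":0,"dz":0,"turn":0.01,"hand":1.5},{"dx":0.27,"dy":0,"dz":0,"turn":0.01,"hand":1.5},{"dx":0,"dy":0,"dz":-0.3,"turn":0,"hand":1.5},{"dx":0,"dy":0,"dz":-0.3,"turn":0,"hand":1.5},{"dx":0,"dy":0,"dz":-0.3,"turn":0,"hand":1.5},{"dx":0,"dy":0,"dz":-0.3,"turn":0,"hand":1.5},{"dx":0,"dy":0,"dz":-0.3,"turn":0,"hand":1.5},{"dx":0,"dy":0,"dz":-0.3,"turn":0,"hand":1.5},{"dx":0,"dy":0,"dz":-0.3,"turn":0,"hand":1.5},{"dx":0,"dy":0,"dz":-0.3,"turn":0,"hand":1.5},{"dx":0,"dy":0,"dz":-0.3,"turn":0,"hand":1.5},{"dx":0,"dy":0,"dz":-0.3,"turn":0,"hand":1.5},{"dx":0,"dy":0,"dz":0,"turn":0,"hand":1.5},{"dx":0,"dy":0,"dz":0,"turn":0,"hand":1.5}]'; python3 f.py; python3 l.py s13
```

```text
t 12.52 pos [0.5603 0.0592 0.2098] F [-5.25 -1.47  8.79] sd [0.5  0.55 0.44] eff [-41.169 -23.868  -1.062] q [-1.0230e-01  4.3490e-01  1.4482e+00 -8.0000e-04  1.2581e+00 -2.1842e+00]
time: 13.68
ee_pos: [0.5576, 0.0641, 0.239]
ee_rot: [[-0.472, 0.882, -0.001], [0.882, 0.472, -0.0], [-0.0, -0.001, -1.0]]
ft_force: [-5.6, -2.6, 3.2]
gripper_width: 0.281
t 14.28 pos [0.5576 0.0641 0.2388] F [-4.63 -2.38  2.93] sd [0.5  0.52 0.68] eff [-43.531 -26.296  -0.951] q [-9.4100e-02  4.0630e-01  1.4124e+00 -4.0000e-04  1.3236e+00 -2.1559e+00]
top bits 8 [0.5875 0.0163 0.2973] zmax 0.29969137232117893 ang 0.695 r 0.2702103392653404
boom ang 0.48707957772333943
```

View pics/s13.png

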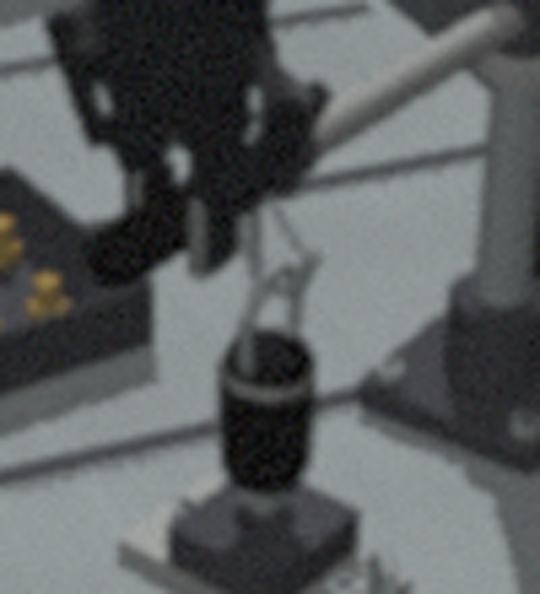

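The driver hangs upright just above the socket. The force dropped about 5 N, which is the driver's weight, and about 2.9 N up remains. I continue up, relieving the axial load a little.

```bash
python3 -m creep '[{"dx":0,"dy":-0.03,"dz":-0.3,"turn":0,"hand":1.5},{"dx":0,"dy":-0.03,"dz":-0.5,"turn":0,"hand":1.5},{"dx":0,"dy":0,"dz":-0.5,"turn":0,"hand":1.5},{"dx":0,"dy":0,"dz":-0.5,"turn":0,"hand":1.5},{"dx":0,"dy":0,"dz":-0.5,"turn":0,"hand":1.5},{"dx":0,"dy":0,"dz":-0.5,"turn":0,"hand":1.5},{"dx":0,"dy":0,"dz":-0.5,"turn":0,"hand":1.5},{"dx":0,"dy":0,"dz":-0.5,"turn":0,"hand":1.5},{"dx":0,"dy":0,"dz":-0.5,"turn":0,"hand":1.5},{"dx":0,"dy":0,"dz":-0.3,"turn":0,"hand":1.5},{"dx":0,"dy":0,"dz":0,"turn":0,"hand":1.5},{"dx":0,"dy":0,"dz":0,"turn":0,"hand":1.5}]'; python3 f.py;python3 f.py
```

```text
time: 15.33
ee_pos: [0.5575, 0.064, 0.2849]
ee_rot: [[-0.472, 0.882, 0.001], [0.882, 0.472, 0.0], [-0.0, 0.001, -1.0]]
ft_force: [4.3, 1.7, 1.2]
gripper_width: 0.284
t 15.93 pos [0.5574 0.0641 0.2846] F [4.66 2.26 1.56] sd [0.4  0.71 0.35] eff [-44.225 -24.562   1.118] q [-9.4500e-02  3.7510e-01  1.3374e+00  3.0000e-04  1.4285e+00 -2.1566e+00]
t 16.53 pos [0.5574 0.064  0.2846] F [4.99 2.44 1.82] sd [0.48 0.41 0.55] eff [-44.224 -24.562   1.118] q [-9.4500e-02  3.7510e-01  1.3375e+00  3.0000e-04  1.4286e+00 -2.1566e+00]
```

Independent check on the force zero: I use the joint torques, which are nearly noise-free, with a gravity model taken from the unloaded start pose.

```bash
cat > tq.py <<'E'
import numpy as np
from scipy.optimize import least_squares
# q2,q3,q5,x,y,z
D=np.array([[.31343659,1.49847467,1.331004,.21574709,.47835746,.25572777],
[.262,1.1162,1.7614,.2158,.4784,.4328],[.3275,1.2285,1.5864,.5221,.1774,.3535],[.3332,1.2272,1.5811,.5261,.1731,.3509],
[.3469,1.316,1.4786,.5261,.1731,.3083],[.4374,1.5084,1.1956,.5262,.1730,.1867],[.4759,1.4572,1.2075,.5694,.0441,.1838],[.4063,1.4124,1.3236,.5576,.0641,.2388],[.3751,1.3375,1.4286,.5574,.064,.2846]])
def res(p):
    L1,L2,h,d,a,e=p
    q2,q23=D[:,0],D[:,0]+D[:,1]
    r=np.sqrt(D[:,3]**2+D[:,4]**2-d*d)
    return np.r_[L1*np.sin(q2)+L2*np.sin(q23+a)+e-r, h+L1*np.cos(q2)+L2*np.cos(q23+a)-D[:,5]]
s=least_squares(res,[.45,.4,.2,.116,0,0]); print(s.x.round(4),abs(s.fun).max())
E
python3 tq.py
```

```text
[ 0.4457  0.3991 -0.0334  0.1391  0.103  -0.0071] 0.0002858221794009852
```

```bash
python3 -m creep '[{"dx":0,"dy":0.02,"dz":-0.3,"turn":0,"hand":1.5},{"dx":0,"dy":0.01,"dz":-0.4,"turn":0,"hand":1.5},{"dx":0,"dy":0,"dz":-0.4,"turn":0,"hand":1.5},{"dx":0,"dy":0,"dz":-0.4,"turn":0,"hand":1.5},{"dx":0,"dy":0,"dz":-0.4,"turn":0,"hand":1.5},{"dx":0,"dy":0,"dz":-0.4,"turn":0,"hand":1.5},{"dx":0,"dy":0,"dz":-0.4,"turn":0,"hand":1.5},{"dx":0,"dy":0,"dz":-0.3,"turn":0,"hand":1.5},{"dx":0,"dy":0,"dz":0,"turn":0,"hand":1.5},{"dx":0,"dy":0,"dz":0,"turn":0,"hand":1.5}]'; python3 f.py;python3 f.py
```

```text
time: 17.37
ee_pos: [0.5575, 0.064, 0.3149]
ee_rot: [[-0.472, 0.882, 0.0], [0.882, 0.472, -0.0], [-0.0, 0.0, -1.0]]
ft_force: [3.1, 2.0, 0.6]
gripper_width: 0.283
t 17.97 pos [0.5575 0.0641 0.3147] F [2.67 1.29 0.4 ] sd [0.88 0.61 0.5 ] eff [-44.587 -26.205   0.613] q [-9.4300e-02  3.6140e-01  1.2796e+00 -1.0000e-04  1.5007e+00 -2.1563e+00]
t 18.57 pos [0.5575 0.0641 0.3148] F [2.21 0.86 0.47] sd [0.44 0.39 0.47] eff [-44.561 -26.324   0.524] q [-0.0943  0.3614  1.2796 -0.      1.5008 -2.1563]
```

```bash
python3 -m creep '[{"dx":0,"dy":0.02,"dz":-0.3,"turn":0,"hand":1.5},{"dx":0,"dy":0,"dz":-0.4,"turn":0,"hand":1.5},{"dx":0,"dy":0,"dz":-0.4,"turn":0,"hand":1.5},{"dx":0,"dy":0,"dz":-0.3,"turn":0,"hand":1.5},{"dx":0,"dy":0,"dz":-0.1,"turn":0,"hand":1.5},{"dx":0,"dy":0,"dz":0,"turn":0,"hand":1.5},{"dx":0,"dy":0,"dz":0,"turn":0,"hand":1.5}]'; python3 f.py;python3 f.py
python3 -m creep '[{"dx":0,"dy":0,"dz":0.3,"turn":0,"hand":1.5},{"dx":0,"dy":0,"dz":0.4,"turn":0,"hand":1.5},{"dx":0,"dy":0,"dz":0.4,"turn":0,"hand":1.5},{"dx":0,"dy":0,"dz":0.3,"turn":0,"hand":1.5},{"dx":0,"dy":0,"dz":0.1,"turn":0,"hand":1.5},{"dx":0,"dy":0,"dz":0,"turn":0,"hand":1.5},{"dx":0,"dy":0,"dz":0,"turn":0,"hand":1.5}]'; python3 f.py;python3 f.py
```

```text
time: 19.15
ee_pos: [0.5575, 0.0641, 0.3297]
ee_rot: [[-0.472, 0.882, -0.001], [0.882, 0.472, -0.0], [0.0, -0.001, -1.0]]
ft_force: [-1.2, -0.8, 0.0]
gripper_width: 0.287
t 19.75 pos [0.5575 0.0641 0.3297] F [-2.83 -1.62  0.19] sd [0.85 0.63 0.46] eff [-44.071 -28.303  -0.805] q [-9.4200e-02  3.5660e-01  1.2484e+00 -3.0000e-04  1.5371e+00 -2.1561e+00]
t 20.35 pos [0.5575 0.0641 0.3298] F [-4.42 -2.19  0.23] sd [0.62 0.59 0.52] eff [-43.979 -28.521  -0.986] q [-9.4200e-02  3.5660e-01  1.2484e+00 -2.0000e-04  1.5371e+00 -2.1561e+00]
time: 20.93
ee_pos: [0.5575, 0.0641, 0.3149]
ee_rot: [[-0.472, 0.882, -0.0], [0.882, 0.472, -0.0], [0.0, -0.0, -1.0]]
ft_force: [-5.5, -3.1, 0.1]
gripper_width: 0.286
t 21.53 pos [0.5576 0.0641 0.3149] F [-4.92 -2.91  0.51] sd [0.35 0.6  0.39] eff [-43.861 -28.399  -1.094] q [-9.4200e-02  3.6170e-01  1.2788e+00 -2.0000e-04  1.5014e+00 -2.1562e+00]
t 22.13 pos [0.5576 0.0641 0.315 ] F [-5.14 -2.91  0.38] sd [0.31 0.36 0.45] eff [-43.861 -28.399  -1.094] q [-9.4200e-02  3.6170e-01  1.2788e+00 -2.0000e-04  1.5014e+00 -2.1561e+00]
```

The force reads about zero around TCP height 0.33–0.338 in both directions. With the free-air zero (≈0.26 N) the balance is at about 0.333. I go there and then let go in small opening steps.

```bash
python3 -m creep '[{"dx":0,"dy":-0.015,"dz":-0.4,"turn":0,"hand":1.5},{"dx":0,"dy":0,"dz":-0.5,"turn":0,"hand":1.5},{"dx":0,"dy":0,"dz":-0.5,"turn":0,"hand":1.5},{"dx":0,"dy":0,"dz":-0.4,"turn":0,"hand":1.5},{"dx":0,"dy":0,"dz":0,"turn":0,"hand":1.5},{"dx":0,"dy":0,"dz":0,"turn":0,"hand":1.5}]'; python3 f.py; python3 f.py;python3 l.py s14; python3 -c "
from h import *
q,d=grab_frame('top'); t=cloud('top',d); b=t[100:225,200:300].reshape(-1,3); b=b[(b[:,2]>.3)&(b[:,2]<.36)]; r=np.hypot(b[:,0]-.795,b[:,1]-.1893); b=b[(r>.06)&(r<.15)]; print('boom crest',len(b),np.median(b[:,2]))"
```

```text
time: 22.63
ee_pos: [0.5575, 0.0641, 0.3336]
ee_rot: [[-0.472, 0.882, 0.001], [0.882, 0.472, -0.0], [-0.001, 0.001, -1.0]]
ft_force: [-4.3, -2.3, -0.8]
gripper_width: 0.285
t 23.23 pos [0.5575 0.0641 0.3328] F [-4.06 -2.2   0.31] sd [0.43 0.67 0.35] eff [-43.827 -28.286  -0.873] q [-9.4300e-02  3.5540e-01  1.2423e+00 -1.0000e-04  1.5439e+00 -2.1562e+00]
t 23.83 pos [0.5575 0.0641 0.3328] F [-3.93 -2.56  0.14] sd [0.45 0.39 0.55] eff [-43.824 -28.269  -0.864] q [-0.0942  0.3554  1.2423  0.      1.5439 -2.1562]
top bits 12 [0.6256 0.0833 0.2846] zmax 0.28830808531418084 ang 0.559 r 0.1998463792787034
boom ang 0.48724791162174963
boom crest 450 0.33526627171111156
```

View pics/s14.png

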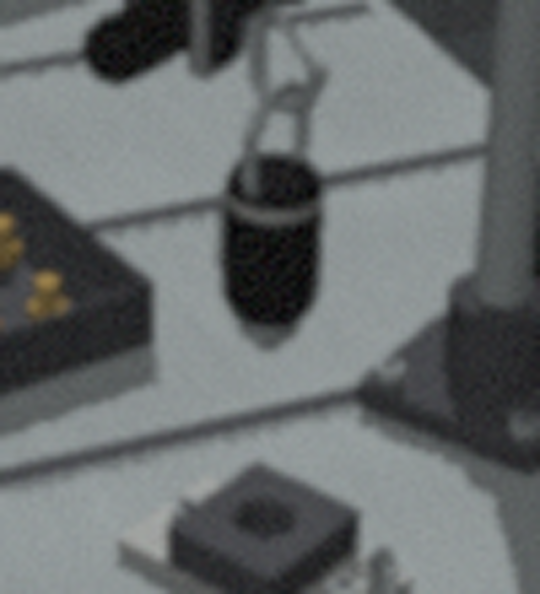

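The driver hangs high and upright, gate shut, and the force is at the free-air zero. I let go in small steps.

```bash
python3 -m creep '[{"dx":0,"dy":0,"dz":0,"turn":0,"hand":2.3},{"dx":0,"dy":0,"dz":0,"turn":0,"hand":2.36},{"dx":0,"dy":0,"dz":0,"turn":0,"hand":2.4},{"dx":0,"dy":0,"dz":0,"turn":0,"hand":2.42},{"dx":0,"dy":0,"dz":0,"turn":0,"hand":2.44},{"dx":0,"dy":0,"dz":0,"turn":0,"hand":2.46},{"dx":0,"dy":0,"dz":0,"turn":0,"hand":2.48},{"dx":0,"dy":0,"dz":0,"turn":0,"hand":2.5},{"dx":0,"dy":0,"dz":0,"turn":0,"hand":2.52},{"dx":0,"dy":0,"dz":0,"turn":0,"hand":2.54},{"dx":0,"dy":0,"dz":0,"turn":0,"hand":2.56},{"dx":0,"dy":0,"dz":0,"turn":0,"hand":2.58},{"dx":0,"dy":0,"dz":0,"turn":0,"hand":2.6},{"dx":0,"dy":0,"dz":0,"turn":0,"hand":2.64},{"dx":0,"dy":0,"dz":0,"turn":0,"hand":2.7},{"dx":0,"dy":0,"dz":0,"turn":0,"hand":2.8},{"dx":0,"dy":0,"dz":0,"turn":0,"hand":3},{"dx":0,"dy":0,"dz":0,"turn":0,"hand":3.3}]'
cat > bz.py <<'E'
from h import *
q,d=grab_frame('top'); t=cloud('top',d); b=t[100:225,200:300].reshape(-1,3); b=b[(b[:,2]>.25)&(b[:,2]<.37)]; r=np.hypot(b[:,0]-.795,b[:,1]-.1893); b=b[(r>.06)&(r<.15)]; A=np.polyfit(b[:,0],b[:,1],1); s=sense()
print('crest',len(b),np.median(b[:,2]).round(4),b[:,2].mean().round(4),'ang',np.arctan(A[0]).round(3),'F',s['ft_force'].round(2),s['gripper_width'],s['time'])
E
python3 bz.py; python3 f.py; python3 bz.py
```

```text
time: 25.43
ee_pos: [0.5576, 0.0642, 0.3328]
ee_rot: [[-0.472, 0.882, 0.0], [0.882, 0.472, 0.0], [-0.0, 0.0, -1.0]]
ft_force: [-0.1, -0.3, -0.1]
gripper_width: 0.39
crest 450 0.3359 0.3355 ang 0.481 F [-0.42 -0.19 -0.5 ] 0.38512997992025455 25.4833
t 26.08 pos [0.5575 0.0641 0.3328] F [-0.04 -0.11 -0.08] sd [0.57 0.53 0.44] eff [-44.543 -27.332   0.   ] q [-0.0943  0.3554  1.2423 -0.      1.5439 -2.1562]
crest 448 0.3357 0.3353 ang 0.475 F [-0.64 -0.44  0.37] 0.3898744464636136 26.1333
```

It floats, with the height unchanged. I open fully and withdraw straight up.

```bash
python3 -m creep '[{"dx":0,"dy":0,"dz":0,"turn":0,"hand":4.5},{"dx":0,"dy":0,"dz":0,"turn":0,"hand":6.5},{"dx":0,"dy":0,"dz":0,"turn":0,"hand":8.5},{"dx":0,"dy":0,"dz":0,"turn":0,"hand":8.5},{"dx":0,"dy":0,"dz":0,"turn":0,"hand":8.5},{"dx":0,"dy":0,"dz":0,"turn":0,"hand":8.5}]'; python3 bz.py
python3 -m creep '[{"dx":0,"dy":0,"dz":-1,"turn":0,"hand":8.5},{"dx":0,"dy":0,"dz":-1,"turn":0,"hand":8.5},{"dx":0,"dy":0,"dz":-2,"turn":0,"hand":8.5},{"dx":0,"dy":0,"dz":-2,"turn":0,"hand":8.5},{"dx":0,"dy":0,"dz":-2,"turn":0,"hand":8.5},{"dx":0,"dy":-2,"dz":-1,"turn":0,"hand":8.5},{"dx":0,"dy":-3,"dz":0,"turn":0,"hand":8.5},{"dx":0,"dy":-3,"dz":0,"turn":0,"hand":8.5},{"dx":0,"dy":-3,"dz":0,"turn":0,"hand":8.5},{"dx":0,"dy":-2,"dz":0,"turn":0,"hand":8.5},{"dx":0,"dy":0,"dz":0,"turn":0,"hand":8.5},{"dx":0,"dy":0,"dz":0,"turn":0,"hand":8.5},{"dx":0,"dy":0,"dz":0,"turn":0,"hand":8.5},{"dx":0,"dy":0,"dz":0,"turn":0,"hand":8.5},{"dx":0,"dy":0,"dz":0,"turn":0,"hand":8.5},{"dx":0,"dy":0,"dz":0,"turn":0,"hand":8.5}]'; python3 bz.py; python3 l.py s15; python3 -c "
from h import *
q,d=grab_frame('top'); cv2.imwrite('pics/t15.png',q[:,:,::-1])
p,d=grab_frame('side'); cv2.imwrite('pics/s15b.png',cv2.resize(p[110:350,200:460,::-1],(650,600)))"; python3 bz.py
```

```text
time: 26.63
ee_pos: [0.5575, 0.0641, 0.3328]
ee_rot: [[-0.472, 0.882, -0.0], [0.882, 0.472, -0.0], [0.0, -0.0, -1.0]]
ft_force: [0.0, 0.9, -0.2]
gripper_width: 0.996
crest 451 0.3357 0.3353 ang 0.474 F [-0.25 -0.36 -0.05] 0.9937843660432969 26.6833
time: 28.02
ee_pos: [0.4433, 0.003, 0.4226]
ee_rot: [[-0.472, 0.881, -0.001], [0.881, 0.472, 0.0], [0.0, -0.0, -1.0]]
ft_force: [0.2, -0.6, 0.2]
gripper_width: 0.996
crest 453 0.3356 0.3354 ang 0.469 F [-0.74  0.35  0.14] 0.9939076198588135 28.0667
top bits 13 [0.6248 0.0824 0.2848] zmax 0.28790632610361094 ang 0.561 r 0.20093440427446488
boom ang 0.4876058236492833
crest 455 0.3356 0.3352 ang 0.475 F [-0.36 -0.06 -0.15] 0.9921012952980311 28.2667
```

View pics/s15b.png

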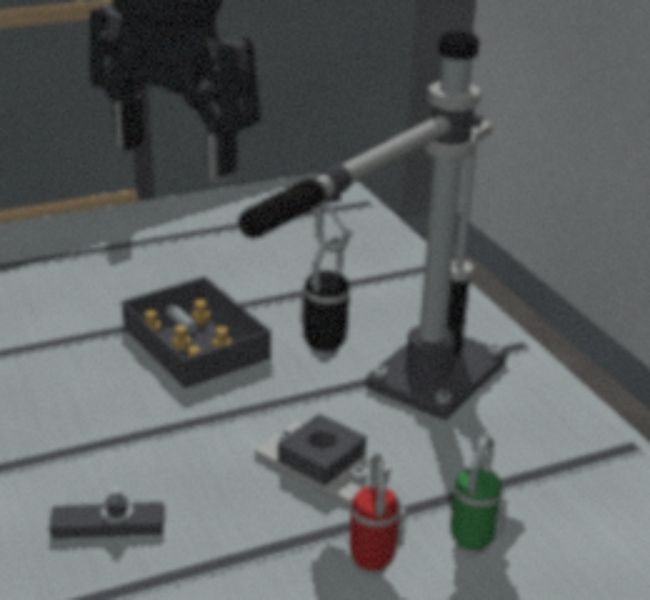

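View pics/t15.png

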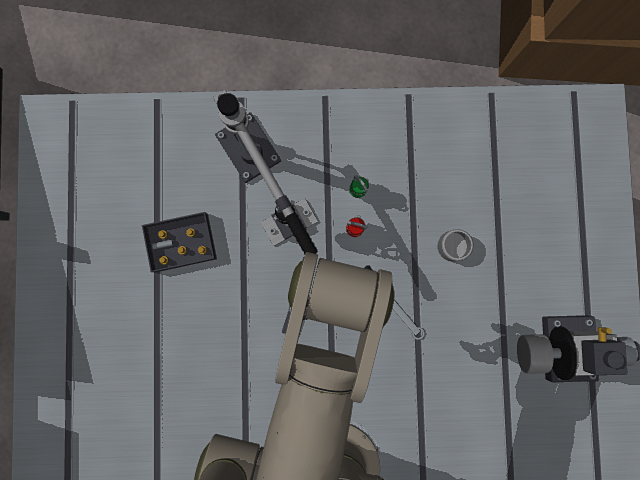

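The driver floats free of the socket, upright, and the gripper is well clear. The tray, strap, cup and both look-alikes are where they were. One last cloud check of bar and gate, then I hand in.

```bash
python3 pc.py p16 .473 .3268
```

```text
(no output)
```

View pics/p16.png

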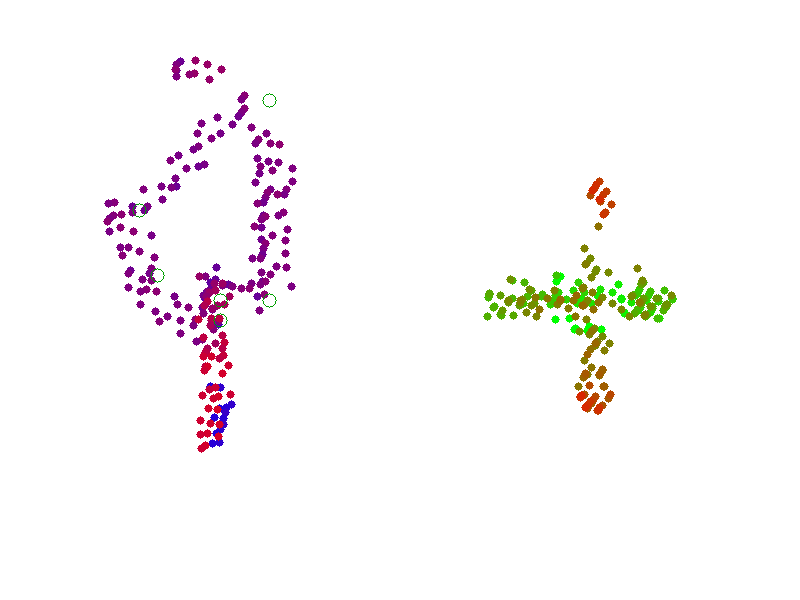

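The gate reaches from the shank (245,95) to the tip (140,210), so it is shut. The bar is centred at the seat (212,285).

```bash
python3 bz.py; python3 -c "
from station import close_job
print(close_job())"
```

```text
crest 450 0.3356 0.3352 ang 0.473 F [0.13 0.09 0.21] 0.9940539161818001 28.3667
the job is handed in; nothing more can be done
None
```

The screwdriver hangs on the support by itself, clear of its socket, and the job was handed in at about 28.4 s of the 69 s allowed. I pulled the hook down by its grip and swung it under the black driver's bail. I then raised it until the gate snapped shut over the bar, lifted the driver out, and let go in small opening steps at the height where the force read zero.

**Last checks:**
- **Height:** the boom's top stayed at 0.3352–0.3355 m from release to hand-in, so it neither rose nor sank.
- **Hook:** the bar was centred in the bowl, the gate shut and the driver upright, high above the socket.
- **Surroundings:** the gripper was well clear, and the tray, strap, cup and both look-alikes were in place. The spanner was partly hidden by the arm in the last picture, but its visible end had not moved.

**What disagreed along the way:**
- **Slip:** the grip slipped about 2–3 mm on the boom while pulling down, and I corrected for it.
- **Tilt:** the driver tipped further than the stated 0.1 rad while the bar was passing the gate. I estimated 0.15–0.25 rad from the cloud, and up to about 0.3 in one picture reading; both are below the 0.5 limit.
- **Force zero:** it was uncertain by about 0.3 N, and a cross-check with joint torques was too imprecise to settle it. The support did not move when released.

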